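Hold the preserving jar's lid open for filling

TASK

I want to fill the larger of the two clip-top jars and need both hands for it: swing its wire clip open, out and down, away from the lid, then lift the lid and hold it open at 60 degrees from shut. Finish while still holding the lid there with the gripper's fingers, steady and with the clip left open, because the lid falls shut when let go. Leave the smaller jar closed and do not shift or knock over the other things on the table.

Things in the scene. Friction and masses are not known exactly. Their poses are not given: they have to be found in the camera images.
- jar: The large jar: a clear, empty glass jar standing firmly on the table (it does not move), 112 mm across, 140 mm high to the rim, with a wooden lid and a steel wire clip. Origin at the centre of its underside, z up; +x points to the lid's hinge, -x to the clip (the front), y is parallel to both hinge axes.
- jar_lid (a joint): Opening angle of the large jar's lid in rad: 0 shut, grows as the clip side rises, stop at 1.48 (60 degrees = 1.047). The lid is a wooden disc 118 mm across and 14 mm thick, weight about 220 g (varies), lying on the rim; it falls shut from any angle when let go. It cannot rise while the clip is closed: a 28 mm wide lug of the lid lies under the clip's crossbar.
- jar_clip (a joint): Angle of the large jar's clip in rad: near 0 standing upright over the lid's lug (closed), grows as its top swings outward, away from the lid, and down; 1.57 lies level, stop at 1.7. Light friction (about 0.5 N at the tab) keeps it where it is left.
- jar_knob (a point): Centre of the wooden grip block on the large jar's lid. The block is 18 mm wide (along the jar's y), 22 mm along x and 30 mm high, rising from the lid's upper face (154 mm above the table when shut) to 184 mm. With the lid shut this point is 25 mm from the jar's axis towards the clip, 169 mm up. Turns with the lid.
- jar_tab (a point): Centre of the clip's flat steel grip tab on the large jar: 18 mm wide (along the jar's y), 5 mm thick, 34 mm long, 52 mm from the clip's pivot axis. The two clip wires stand 22 mm either side of the middle; the 6 mm thick crossbar is 35 mm from the pivot. Turns with the clip.
- jar_hinge (a point): Middle of the large jar's lid hinge axis (along the jar's y), 64 mm from the jar's axis on the far side, 140 mm above the table. Fixed to the jar.
- jar_pivot (a point): Middle of the large jar's clip pivot axis (along the jar's y), 65 mm from the jar's axis on the front side, 122 mm above the table. Fixed to the jar.
- small: The small jar: a clear, empty glass jar standing firmly on the table (it does not move), 84 mm across, 100 mm high to the rim, with a wooden lid and a steel wire clip. Origin at the centre of its underside, z up; +x points to the lid's hinge, -x to the clip (the front), y is parallel to both hinge axes.
- small_lid (a joint): Opening angle of the small jar's lid in rad: 0 shut, grows as the clip side rises, stop at 1.48 (60 degrees = 1.047). The lid is a wooden disc 90 mm across and 14 mm thick, weight about 100 g (varies), lying on the rim; it falls shut from any angle when let go. It cannot rise while the clip is closed: a 28 mm wide lug of the lid lies under the clip's crossbar.
- small_clip (a joint): Angle of the small jar's clip in rad: near 0 standing upright over the lid's lug (closed), grows as its top swings outward, away from the lid, and down; 1.57 lies level, stop at 1.7. Light friction (about 0.5 N at the tab) keeps it where it is left.
- small_knob (a point): Centre of the wooden grip block on the small jar's lid. The block is 18 mm wide (along the jar's y), 22 mm along x and 30 mm high, rising from the lid's upper face (114 mm above the table when shut) to 144 mm. With the lid shut this point is 19 mm from the jar's axis towards the clip, 129 mm up. Turns with the lid.
- small_tab (a point): Centre of the clip's flat steel grip tab on the small jar: 18 mm wide (along the jar's y), 5 mm thick, 34 mm long, 52 mm from the clip's pivot axis. The two clip wires stand 22 mm either side of the middle; the 6 mm thick crossbar is 35 mm from the pivot. Turns with the clip.
- small_hinge (a point): Middle of the small jar's lid hinge axis (along the jar's y), 50 mm from the jar's axis on the far side, 100 mm above the table. Fixed to the jar.
- small_pivot (a point): Middle of the small jar's clip pivot axis (along the jar's y), 51 mm from the jar's axis on the front side, 82 mm above the table. Fixed to the jar.
- cup: Loose dark grey cup, 68 mm across, 75 mm high, origin under its centre. Bystander.
- pot: Loose small white pot, 54 mm across, 50 mm high, standing in front of and between the jars, origin under its centre. Bystander.
- spoon_grip (a point): Middle of the handle of a loose steel spoon lying on the table. Bystander.
- spray: Loose white spray bottle with blue head, 54 mm across, 188 mm high, origin under its centre. Bystander.
- funnel: Loose aluminium funnel standing mouth down, 90 mm across, 80 mm high, origin under its centre. Bystander.
- spice: Loose small spice jar with a plain push-on cap, 48 mm across, 90 mm high, origin under its centre. Bystander.
Mind the look-alikes: they are no part of the job. Leave any blue or red look-alike of the jar alone.

How it is judged:
By the outcome, as a careful person would: the job done as asked, in the order asked, and still so for the second after the job is handed in, while the arm keeps its last pose, push and grip.
It also fails if it takes over 48 s, if anything falls off the work surface, if the arm or the gripper's body presses on something with over 40 N, if the wrist force passes 120 N, or if a joint passes its speed limit or range.

ROBOT

A 7-joint arm with a two-finger parallel gripper is mounted at the origin on the work surface. World frame = base frame: x ahead of the robot, y to its left, z up, the work surface at z = 0. Lengths are in mm, angles in rad, forces in N, time in s.
With the tool pointing down it reaches from about 400 to 850 mm from the base axis. Payload 6.9 kg.
Tool frame: the origin (TCP) lies midway between the tips of the shut fingers; the grasp point (between the pads) lies 19 mm behind it; z points along the fingers, y is the direction in which the jaws open and shut (so a half turn about z gives the same grasp; the last joint's range is limited). The gripper opens to 85 mm and grips with 20 to 120 N. Pads are 22 mm wide; open, the fingers measure 114 mm over their backs; the gripper's body (76 mm by 85 mm) begins 54 mm behind the grasp point. The pads swing forward as they close: fully open they stand 13 mm farther back than shut.
Start: joints at [-1.067, 0.507, -0.238, 1.5, 0.126, 1.149, -0.155], TCP at [242.712, 575.935, 202.275] pointing down, gripper open.
Joint ranges: [-3.08, 3.08], [-0.24, 2.05], [-1.43, 1.35], [0, 2.5], [-1.52, 4.66], [0.17, 1.96], [-2.89, 2.89]. Speed limits (rad/s): [2.39, 2.39, 3.14, 3.14, 3.14, 3.14, 3.14].

INTERFACE

Orientations are given as a unit quaternion [w, x, y, z].
In Python, from cell import env gives the robot as it stands. The module is installed in compiled form; this text tells all that it offers.
- The arm moves only by the tool carry_out, never from a script. Its argument "rows" is a list of rows, each a list of 3 entries, a list of its own where there are three numbers: the shift along the tool's x, y, z each as a share of 15 cm, from -1 to 1, then the turn, a rotation vector about the tool's x, y, z each as a share of 1.5 rad, from -1 to 1, then the opening, from 0 (shut) to 1 (fully open). A call has 1 to 10 rows; each row is the pose to reach, as a shift and turn from the pose commanded when the call began, along the tool's axes at that moment; what a row does not reach only later rows make up. A row lasts 1/8 s, in which the tool goes at most 62.5 mm and 10.7 degrees, less where a joint would pass 70% of its speed; a pose out of reach is approached as far as the arm can. A call with a number of a shift or a turn outside -1 to 1 is refused whole. A call with a gripper value outside its range is refused whole. The fingers move at their own pace and stop on an object; the grip force is fixed at half the most. Time passes only in rows, so rows that repeat a pose let the fingers close. It gives the time, the measured TCP pose, the force and the opening at its end, in the units of the state.
- env.state(): the state, without advancing time (a new reading comes with each control period).
- env.capture(name): name is "side" or "top"; returns a dict with "img" (400x640x3 uint8, red, green, blue), "intrinsics" (3x3 intrinsics, pixels), "cam_to_world" (4x4, takes a point from camera to world coordinates). Camera axes: x right, y down, z forward; pixel columns grow to the right and rows downward; lengths in mm; the calibration is good to about 2 mm. A picture is of the moment at which its call begins. There is no depth.
- env.finish_job(): hands the job in, once; it reports no verdict.
Trained networks look in a picture, given as the dict that the camera call returned (one of the last four; its "shot" number tells which), for a name from the list of things; names that differ only in an ending like _2 or _b are one class to them, and where a whole thing is asked for, a point or a joint stands for the part that bears it (a point fixed in the world has none). Each returns a list of dicts, best first, with "p" (0 to 1); they miss things now and then, are a little off and sometimes report something else, mostly with a low value. They report only what shows in the picture. A call takes as long as a camera call. They do not tell look-alikes from the thing itself.
- env.search_frame(query, picture): "rect" ([left, top, width, height] in pixels, round what is visible of it).
- env.regions_of(query, picture): "mask" (400x640 bool, what is visible of it) and "rect" ([left, top, width, height] in pixels, round what is visible of it).
- env.landmark_of(query, picture): "centre" ([column, row] in pixels: a listed point, or the origin of a listed thing).
The state is a dict: "clock": time; "joint_positions": joint angles; "dq": joint speeds; "tau": joint torques, N m; "tcp_pos": TCP position; "orientation": TCP orientation; "contact_force": force on the tool from outside, world axes, zero at the start; "torque": the same for the moment, N m; "opening": opening from 0.0 (shut) to 1.0 (fully open).
Only numpy, scipy, OpenCV 4.12 (cv2) and the standard library are available. Lean on these libraries where they do the work, as an engineer would, in place of code of your own. Each camera call takes 0.05 s, during which the arm holds its last target.

## Working session

There is one attempt and no reset: what is moved stays moved. The work goes in short steps, Python scripts to look and compute and a tool call to move; the robot and the scene stay as the last step left them, time stands still between calls to the robot, and variables do not carry over. Pictures are saved under pics/ and viewed, and the job is handed in when it is done.

Besides the shell and the picture viewer there is one more tool, called after ">>>" as name(argument=value, ...) on one line, values as JSON. carry_out: Moves the arm, as the interface text tells. Shift numbers are shares of 15 cm and turn numbers shares of 1.5 rad, none past 1 either way. Its arguments: {"type":"object","properties":{"rows":{"type":"array","items":{"type":"array"}}},"required":["rows"]}

```bash
mkdir -p pics; ls
cat > h.py <<'E'
import numpy as np, cv2
from cell import env
from scipy.spatial.transform import Rotation as R
def save(c,name,crop=None,s=1):
    im=c["img"][:,:,::-1]
    if crop: x,y,w,h=crop; im=im[y:y+h,x:x+w]
    cv2.imwrite("pics/"+name,cv2.resize(im,None,fx=s,fy=s,interpolation=cv2.INTER_CUBIC))
def ray(c,p):
    d=np.linalg.inv(c["intrinsics"])@np.array([p[0],p[1],1.]); T=np.array(c["cam_to_world"])
    return T[:3,3],T[:3,:3]@d
def atz(c,p,z):
    o,d=ray(c,p); return o+d*(z-o[2])/d[2]
def proj(c,P):
    T=np.linalg.inv(c["cam_to_world"]); q=T[:3,:3]@np.array(P,float)+T[:3,3]; q=c["intrinsics"]@q; return q[:2]/q[2]
def tri(c1,p1,c2,p2):
    o1,d1=ray(c1,p1);o2,d2=ray(c2,p2)
    A=np.stack([d1,-d2],1); s=np.linalg.lstsq(A,o2-o1,rcond=None)[0]
    a=o1+d1*s[0];b=o2+d2*s[1]; return (a+b)/2,np.linalg.norm(a-b)
E
python3 - <<'E'
from h import *
np.set_printoptions(precision=1,suppress=True)
cs={n:env.capture(n) for n in("side","top")}
for n,c in cs.items():
    save(c,n+"0.png"); print(n,np.array(c["cam_to_world"]),c["intrinsics"][0])
    for q in ["jar","jar_knob","jar_tab","jar_hinge","jar_pivot","small","small_knob","small_tab","cup","pot","spray","funnel","spice","spoon_grip"]:
        print(n,q,[(np.round(d["centre"],1).tolist(),round(d["p"],2)) for d in env.landmark_of(q,c)])
s=env.state();print(s)
E
```

```text
pics
side [[   0.9   -0.3    0.4   88.4]
 [  -0.5   -0.5    0.7 -903.8]
 [   0.    -0.8   -0.6  915.3]
 [   0.     0.     0.     1. ]] [411.8   0.  314.4]
side jar [([327.6, 318.8], 0.75), ([334.1, 257.7], 0.74), ([264.5, 291.3], 0.65), ([238.7, 242.4], 0.64), ([356.3, 197.2], 0.62)]
side jar_knob [([319.9, 277.0], 0.95), ([332.3, 221.2], 0.76), ([224.9, 200.3], 0.63), ([251.4, 246.5], 0.62), ([357.2, 159.9], 0.61)]
side jar_tab [([310.8, 220.9], 0.64), ([235.7, 247.4], 0.56), ([211.3, 196.2], 0.56), ([314.8, 235.5], 0.53), ([342.1, 161.4], 0.4)]
side jar_hinge [([287.6, 249.9], 0.93), ([255.1, 205.7], 0.92), ([358.2, 221.2], 0.88), ([371.8, 158.8], 0.86)]
side jar_pivot [([315.0, 234.5], 0.9), ([343.8, 172.5], 0.83), ([219.0, 211.1], 0.59), ([305.5, 292.7], 0.57), ([237.5, 261.8], 0.56)]
side small [([301.2, 206.4], 0.84)]
side small_knob [([297.3, 179.8], 0.92)]
side small_tab [([289.3, 185.9], 0.45)]
side cup [([379.6, 223.2], 0.79), ([297.0, 181.7], 0.52)]
side pot [([292.8, 247.4], 0.73), ([279.8, 171.7], 0.69)]
side spray [([283.1, 170.6], 0.96)]
side funnel [([399.1, 329.0], 0
[... 1155 characters left out ...]
.2, 222.6], 0.43)]
top cup [([328.4, 146.8], 0.94), ([366.8, 187.1], 0.48)]
top pot [([318.2, 243.0], 0.57), ([358.9, 233.1], 0.56)]
top spray [([196.0, 192.9], 0.56)]
top funnel [([449.8, 208.5], 0.88), ([361.4, 219.7], 0.34)]
top spice [([357.7, 157.5], 0.58)]
top spoon_grip [([205.0, 269.3], 0.67)]
{'clock': 1.5, 'joint_positions': array([-1.1,  0.5, -0.2,  1.5,  0.1,  1.1, -0.2]), 'dq': array([-0.,  0.,  0., -0.,  0., -0., -0.]), 'tau': array([  0. , -62. ,  -2.2, -25. ,   0. ,   0. ,   0. ]), 'tcp_pos': array([242.7, 575.9, 202.3]), 'orientation': array([-0. ,  0.2,  1. , -0. ]), 'contact_force': array([-0.1,  0.2,  0.2]), 'torque': array([-0.,  0., -0.]), 'opening': 0.9976616808436365}
```

Run:
```python
import cv2
for n,c in (("side",(180,120,260,220)),("top",(170,90,300,240))):
    im=cv2.imread(f"pics/{n}0.png");x,y,w,h=c
    cv2.imwrite(f"pics/{n}0c.png",cv2.resize(im[y:y+h,x:x+w],None,fx=2.6,fy=2.5,interpolation=cv2.INTER_CUBIC))
```

```text
(no output)
```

View pics/side0.png

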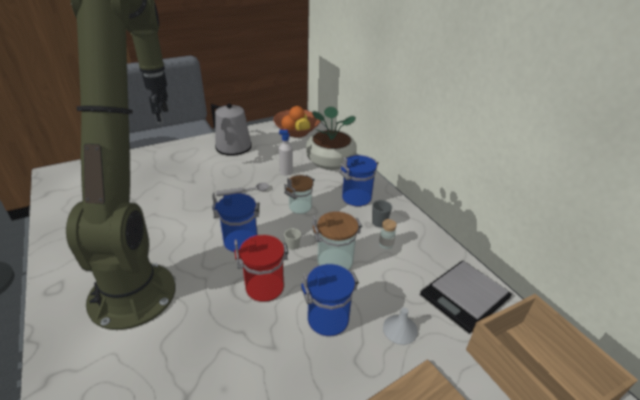

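View pics/side0c.png

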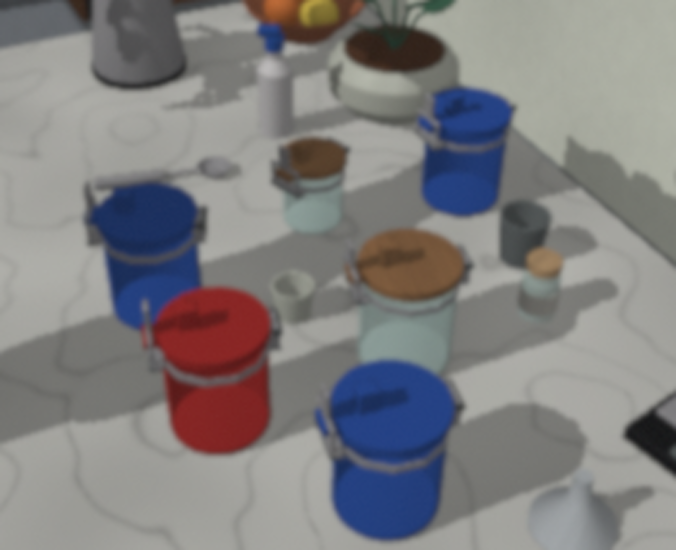

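View pics/top0c.png

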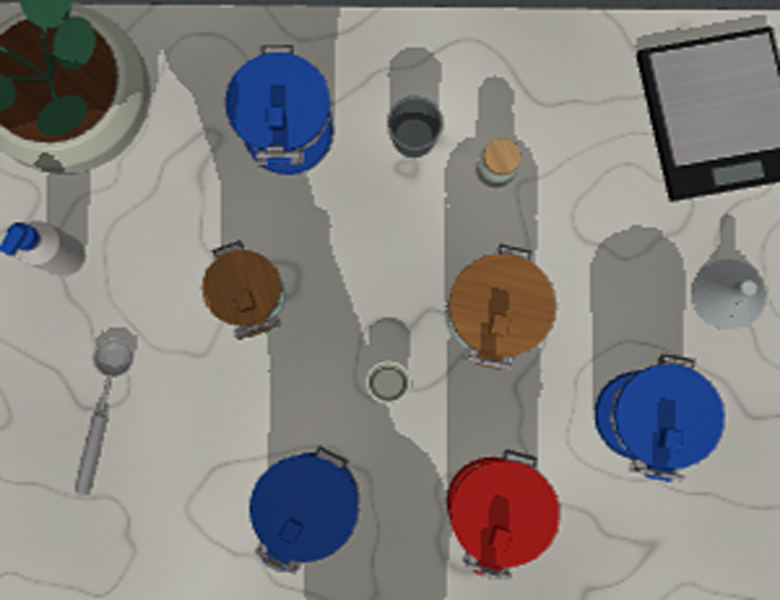

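View pics/top0.png

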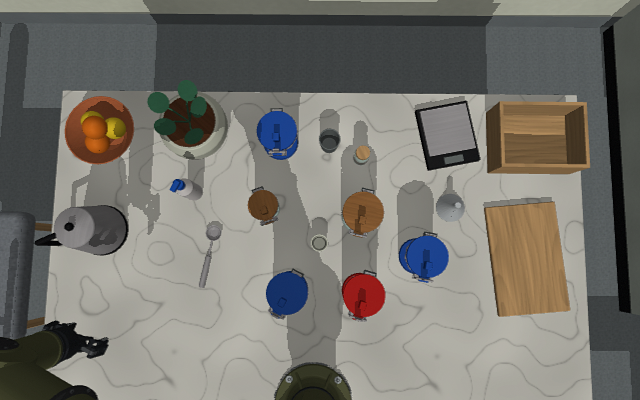

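```bash
python3 - <<'E'
import cv2
a=cv2.imread("pics/top0.png")[175:250,320:410]
b=cv2.imread("pics/side0.png")[195:285,295:385]
a=cv2.resize(a,(480,400),interpolation=cv2.INTER_CUBIC);b=cv2.resize(b,(400,400),interpolation=cv2.INTER_CUBIC)
cv2.imwrite("pics/close0.png",cv2.hconcat([a,b])[:, :800])
E
cat > loc.py <<'E'
from h import *
from scipy.optimize import least_squares
np.set_printoptions(precision=1,suppress=True)
t=env.capture("top");s=env.capture("side")
# top obs, side obs
obs=[(t,(368.6,188.2),(64,0,140)),(t,(357.9,221.),(-25,0,169)),(t,(354.9,235.5),(-65,0,122)),(t,(356.9,237.6),(-65,0,174)),
(s,(332.3,221.2),(-25,0,169)),(s,(358.2,221.2),(64,0,140)),(s,(315,234.5),(-65,0,122)),(s,(310.8,220.9),(-65,0,174)),(s,(334.1,257.7),(0,0,0)),(t,(358.7,217),(0,0,0))]
def W(p,q): 
    c,n=np.cos(p[2]),np.sin(p[2]); return np.array([p[0]+c*q[0]-n*q[1],p[1]+n*q[0]+c*q[1],q[2]])
f=lambda p:np.concatenate([proj(c,W(p,q))-o for c,o,q in obs])
r=least_squares(f,[560,-100,0],loss="soft_l1",x_scale=[10,10,.1])
print(r.x[:2],"yaw %.3f"%r.x[2]);print(f(r.x).reshape(-1,2))
p=r.x
for q in [(0,0,0),(-25,0,169),(-65,0,122),(-65,0,174),(64,0,140)]: print(q,W(p,q))
# red jar centre of lid at z154
print("red",atz(t,(364,295),154),"blue r",atz(t,(427,256),154),"pot",atz(t,(319,243),50),"small",atz(t,(262,206),114),"blueL",atz(t,(288,292),154))
E
python3 loc.py
```

```text
[ 574.1 -134. ] yaw -0.258
[[-1.   3.5]
 [ 2.7 -0.4]
 [ 0.6 -0.5]
 [ 0.1 -3.3]
 [-3.8 -1.1]
 [-0.6  2.9]
 [-0.6 -0.2]
 [ 4.  -0.4]
 [-0.   3.4]
 [-1.2 -0.2]]
(0, 0, 0) [ 574.1 -134.     0. ]
(-25, 0, 169) [ 549.9 -127.6  169. ]
(-65, 0, 122) [ 511.2 -117.3  122. ]
(-65, 0, 174) [ 511.2 -117.3  174. ]
(64, 0, 140) [ 635.9 -150.3  140. ]
red [ 343.4 -139.   154. ] blue r [ 453.7 -315.3  154. ] pot [488.1 -11.9  50. ] small [593.2 157.4 114. ] blueL [348.5  73.  154. ]
```

View pics/close0.png

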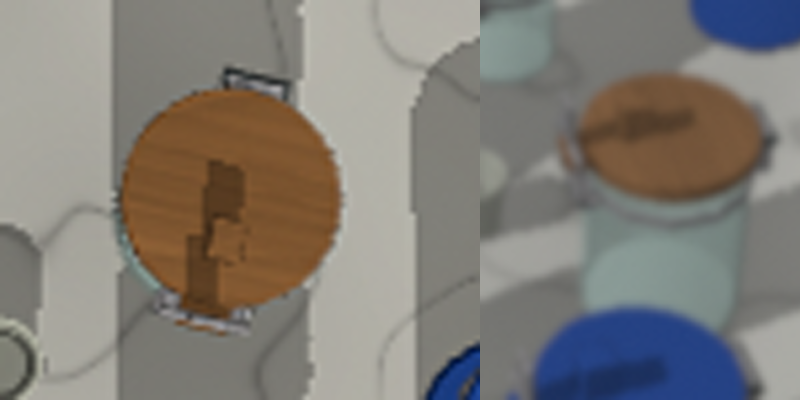

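```bash
cat > loc2.py <<'E'
from h import *
from scipy.optimize import least_squares
np.set_printoptions(precision=1,suppress=True)
t=env.capture("top");s=env.capture("side")
m=[d for d in env.regions_of("jar_lid",t)]
for d in m: print(d["rect"],round(d["p"],2))
# lid disc by colour
im=cv2.cvtColor(t["img"],cv2.COLOR_RGB2HSV)
mask=((im[:,:,0]>5)&(im[:,:,0]<22)&(im[:,:,1]>70)).astype(np.uint8); mask[:185]=0;mask[240:]=0;mask[:,:335]=0;mask[:,390:]=0
cn=max(cv2.findContours(mask,0,1)[0],key=cv2.contourArea); print("circle",cv2.minEnclosingCircle(cn),cv2.fitEllipse(cn))
lc=cv2.fitEllipse(cn)[0]
def W(p,q): 
    c,n=np.cos(p[2]),np.sin(p[2]); return np.array([p[0]+c*q[0]-n*q[1],p[1]+n*q[0]+c*q[1],q[2]])
obs=[(t,lc,(0,0,154)),(t,(362.7,220.6),(-25,0,184)),(t,(368.2,190.6),(64,0,145)),(t,(358.4,234.2),(-65,0,165))]
f=lambda p:np.concatenate([proj(c,W(p,q))-o for c,o,q in obs])
r=least_squares(f,[560,-100,0],x_scale=[10,10,.1]); p=r.x
print(p[:2],"yaw %.3f"%p[2]);print(f(p).reshape(-1,2)); print(atz(t,lc,154))
# overlay
for c,n,cr in((t,"top",(320,175,90,75)),(s,"side",(295,195,90,90))):
    x,y,w,h=cr; k=5; o=cv2.resize(c["img"][y:y+h,x:x+w,::-1],None,fx=k,fy=k,interpolation=cv2.INTER_CUBIC)
    def pt(q): return tuple(int(v) for v in ((proj(c,W(p,q))-[x,y]+.5)*k))
    for zz,rr in((154,59),(0,56)):
        cv2.polylines(o,[np.array([pt((rr*np.cos(a),rr*np.sin(a),zz)) for a in np.linspace(0,6.28,60)])],1,(0,255,0))
    for q in [(-25,0,184),(64,0,140),(-65,-22,122),(-65,22,122),(-65,22,157),(-65,-22,157),(-65,9,191),(-65,-9,191)]: cv2.circle(o,pt(q),3,(255,0,255),-1)
    cv2.imwrite(f"pics/ov_{n}.png",o)
E
python3 loc2.py; python3 -c "
import cv2;a=cv2.imread('pics/ov_top.png');b=cv2.imread('pics/ov_side.png');a=cv2.copyMakeBorder(a,0,450-a.shape[0],0,0,0);cv2.imwrite('pics/ov.png',cv2.resize(cv2.hconcat([a,b]),(800,400)))"
```

```text
[269.3, 273.5, 38.8, 43.7] 0.96
[405.0, 232.5, 40.4, 47.1] 0.88
[341.6, 186.4, 43.4, 53.3] 0.73
[343.9, 187.3, 42.4, 48.8] 0.7
[345.5, 269.0, 40.6, 48.5] 0.64
[254.4, 109.0, 43.7, 45.9] 0.55
[172.2, 176.7, 30.2, 27.7] 0.18
circle ((362.1742248535156, 212.5470428466797), 21.562959671020508) ((362.7863464355469, 212.0129852294922), (40.06138610839844, 41.34653854370117), 7.149844169616699)
[ 574.9 -136.7] yaw -0.226
[[ 0.5  0.2]
 [-0.3 -0.6]
 [-0.2  0.4]
 [ 0.1  0.1]]
[ 575.4 -135.3  154. ]
```

View pics/ov.png

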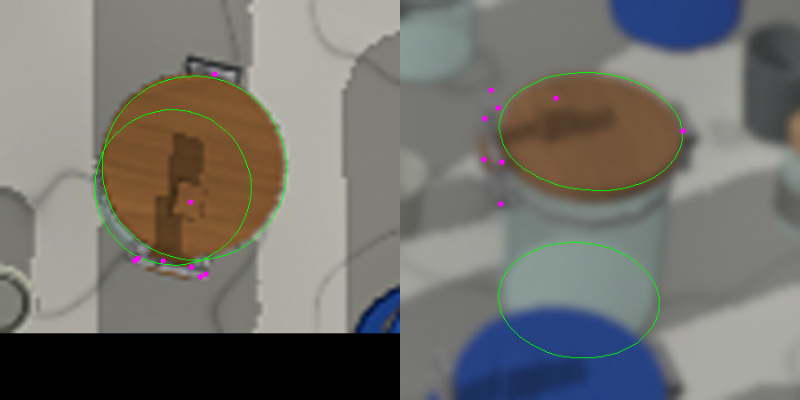

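```bash
cat >> h.py <<'E'
JP=(575.,-135.5,-0.24)
def J(q):
    c,n=np.cos(JP[2]),np.sin(JP[2]); return np.array([JP[0]+c*q[0]-n*q[1],JP[1]+n*q[0]+c*q[1],q[2]])
def toolR(yaw_y, pitch=0.):
    """tool y horizontal at world angle yaw_y; tool z down when pitch 0"""
    y=np.array([np.cos(yaw_y),np.sin(yaw_y),0]); z=np.array([0,0,-1.]); x=np.cross(y,z)
    return R.from_matrix(np.stack([x,y,z],1))
def cur():
    s=env.state(); q=s["orientation"]; return s, np.array(s["tcp_pos"]), R.from_quat([q[1],q[2],q[3],q[0]])
def rel(P,Rt,base=None):
    s,p,r=cur() if base is None else (None,)+base
    d=r.inv().apply(np.array(P)-p)/150; w=(r.inv()*Rt).as_rotvec()/1.5
    return np.round(d,3).tolist(),np.round(w,3).tolist()
E
python3 - <<'E'
from h import *
np.set_printoptions(precision=3,suppress=True)
s,p,r=cur(); print(r.as_matrix())
for yy in (-0.24,-0.24+np.pi):
    print(rel([243,576,340],toolR(yy)), rel([480,300,340],toolR(yy)),rel(J((-82,0,300)),toolR(yy)),J((-82,0,300)))
E
```

```text
[[-0.922  0.388 -0.   ]
 [ 0.388  0.922 -0.   ]
 [ 0.    -0.    -1.   ]]
([-0.002, 0.001, -0.918], [-0.0, 0.0, 0.941]) ([-2.172, -1.081, -0.918], [-0.0, 0.0, 0.941]) ([-3.343, -3.597, -0.651], [-0.0, 0.0, 0.941]) [ 495.35  -116.008  300.   ]
([-0.002, 0.001, -0.918], [-0.0, -0.0, -1.153]) ([-2.172, -1.081, -0.918], [-0.0, -0.0, -1.153]) ([-3.343, -3.597, -0.651], [-0.0, -0.0, -1.153]) [ 495.35  -116.008  300.   ]
```

>>> carry_out(rows=[[[0,0,-0.4],[0,0,0],0.6],[[0,0,-0.9],[0,0,0],0.6],[[-0.3,-0.15,-0.9],[0,0,0.1],0.6],[[-0.6,-0.3,-0.9],[0,0,0.18],0.6],[[-0.9,-0.45,-0.9],[0,0,0.25],0.6],[[-1,-0.5,-0.9],[0,0,0.25],0.6]])

```text
clock: 2.5
tcp_pos: [354.6, 445.6, 337.7]
orientation: [0.001, 0.38, 0.925, -0.0]
contact_force: [0.2, 0.4, 0.0]
opening: 0.597
```

```bash
cat > r.py <<'E'
from h import *
import sys
s,p,r=cur(); print(s["clock"],p.round(1),np.round(s["joint_positions"],3),np.round(s["contact_force"],1),round(s["opening"],3))
print(rel([480,300,340],toolR(-0.24)),rel(J((-82,0,300)),toolR(-.24)))
E
python3 r.py
```

```text
2.5 [354.6 445.6 337.7] [-0.862  0.34  -0.122  1.397  0.043  1.407 -0.193] [0.2 0.4 0. ] 0.597
([-1.277, -0.103, -0.013], [0.001, 0.001, 0.687]) ([-3.299, -2.003, 0.256], [0.001, 0.001, 0.687])
```

>>> carry_out(rows=[[[-0.4,-0.12,0],[0,0,0.1],0.6],[[-0.8,-0.24,0],[0,0,0.2],0.6],[[-1,-0.3,0],[0,0,0.25],0.6]])

```text
clock: 2.88
tcp_pos: [429.1, 308.7, 337.6]
orientation: [0.0, 0.546, 0.838, 0.0]
contact_force: [0.4, 0.4, 0.3]
opening: 0.603
```

```bash
python3 r.py
```

```text
2.875 [429.1 308.7 337.6] [-6.760e-01  2.690e-01  7.000e-03  1.501e+00 -1.000e-03  1.372e+00
 -2.520e-01] [0.4 0.4 0.3] 0.603
([-0.191, 0.287, -0.016], [0.001, 0.0, 0.438]) ([-2.768, -0.741, 0.252], [0.001, 0.0, 0.438])
```

>>> carry_out(rows=[[[-0.35,-0.05,0],[0,0,0.1],0.6],[[-0.7,-0.12,0],[0,0,0.18],0.6],[[-1,-0.2,0],[0,0,0.25],0.6]])

```text
clock: 3.25
tcp_pos: [461.9, 161.2, 337.3]
orientation: [0.0, 0.691, 0.723, 0.0]
contact_force: [-0.1, 0.2, -0.4]
opening: 0.597
```

```bash
python3 r.py
```

```text
3.25 [461.9 161.2 337.3] [-0.499  0.204  0.145  1.593 -0.03   1.346 -0.305] [-0.1  0.2 -0.4] 0.597
([0.919, 0.162, -0.018], [0.0, -0.0, 0.19]) ([-1.856, 0.14, 0.249], [0.0, -0.0, 0.19])
```

>>> carry_out(rows=[[[-0.35,0.02,0],[0,0,0.1],0.6],[[-0.7,0.05,0],[0,0,0.19],0.6],[[-1,0.08,0],[0,0,0.19],0.6]])

```text
clock: 3.62
tcp_pos: [480.9, 12.0, 337.5]
orientation: [0.0, 0.786, 0.618, 0.0]
contact_force: [0.5, 0.2, 0.5]
opening: 0.597
```

```bash
python3 r.py
```

```text
3.625 [480.9  12.  337.5] [-0.3    0.194  0.283  1.613 -0.056  1.342 -0.247] [0.5 0.2 0.5] 0.597
([1.864, -0.459, -0.016], [0.0, -0.0, 0.001]) ([-0.807, 0.295, 0.25], [0.0, -0.0, 0.001])
```

>>> carry_out(rows=[[[-0.4,0.15,0.1],[0,0,0],0.6],[[-0.807,0.295,0.25],[0,0,0],0.6],[[-0.807,0.295,0.6],[0,0,0],0.6],[[-0.807,0.295,0.8],[0,0,0],0.6],[[-0.807,0.295,0.8],[0,0,0],0.6]])

```text
clock: 4.25
tcp_pos: [494.1, -113.9, 215.5]
orientation: [-0.002, 0.786, 0.619, -0.001]
contact_force: [0.2, 0.3, 0.0]
opening: 0.596
```

```bash
python3 r.py
python3 - <<'E'
from h import *
t=env.capture("top");s=env.capture("side")
save(t,"t1.png",(310,160,110,100),7);save(s,"s1.png",(270,140,130,150),4)
s0,p,r=cur(); print(proj(t,p),proj(s,p))
E
```

```text
4.25 [ 494.1 -113.9  215.5] [-0.071  0.327  0.343  1.784 -0.124  1.056  0.081] [0.2 0.3 0. ] 0.596
([2.66, -0.742, -0.827], [-0.003, 0.0, 0.002]) ([-0.012, 0.009, -0.563], [-0.003, 0.0, 0.002])
[357.3671867 239.2677799] [309.72767047 209.01059307]
```

View pics/t1.png

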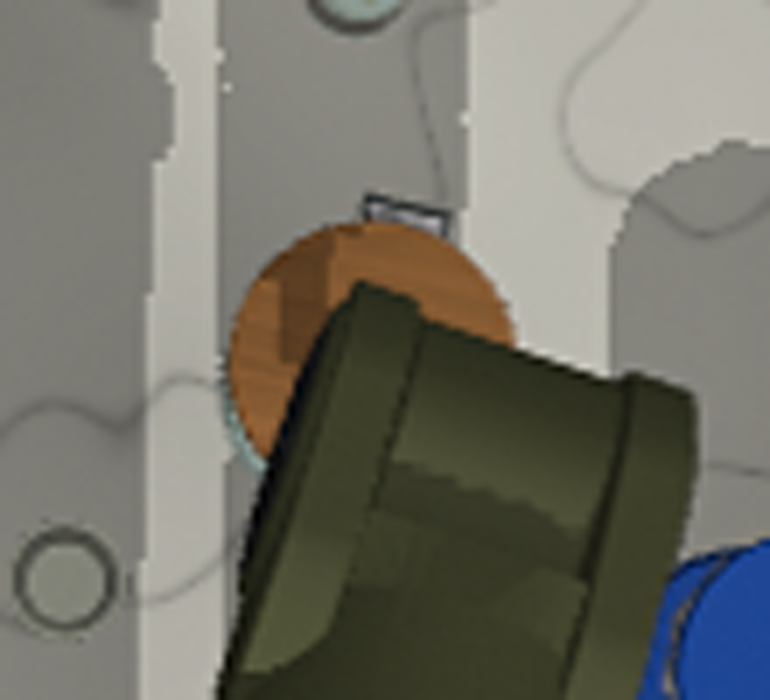

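View pics/s1.png

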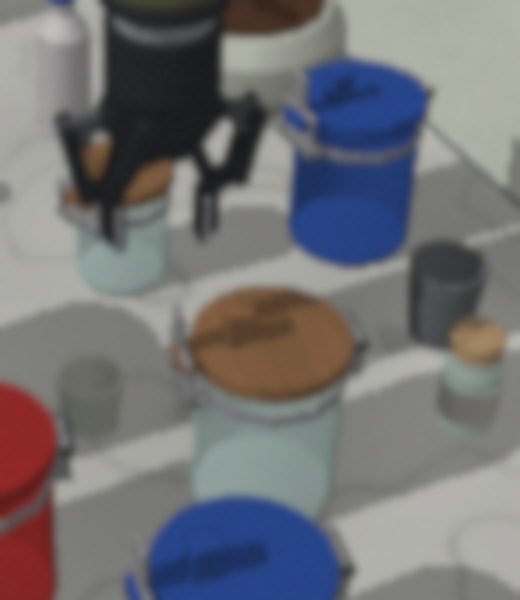

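Run:
```python
from h import *
s=env.capture("side")
st,p,r=cur()
k=5;x,y,w,h=270,140,110,120
o=cv2.resize(s["img"][y:y+h,x:x+w,::-1],None,fx=k,fy=k,interpolation=cv2.INTER_CUBIC)
def dot(P,c): cv2.circle(o,tuple(int(v) for v in ((proj(s,P)-[x,y]+.5)*k)),3,c,-1)
for sg in(-1,1):
    for xx in(-11,11):
        for z,c in((0,(0,0,255)),(-10,(0,255,255)),(-20,(0,255,0))): dot(p+r.apply([xx,sg*25.5,z]),c)
for q in [(-25,0,184),(-65,-22,122),(-65,22,122),(-65,9,191),(-65,-9,191),(-36,9,184),(-36,-9,184)]: dot(J(q),(255,0,255))
cv2.imwrite("pics/s1b.png",o)
```

```text
(no output)
```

View pics/s1b.png

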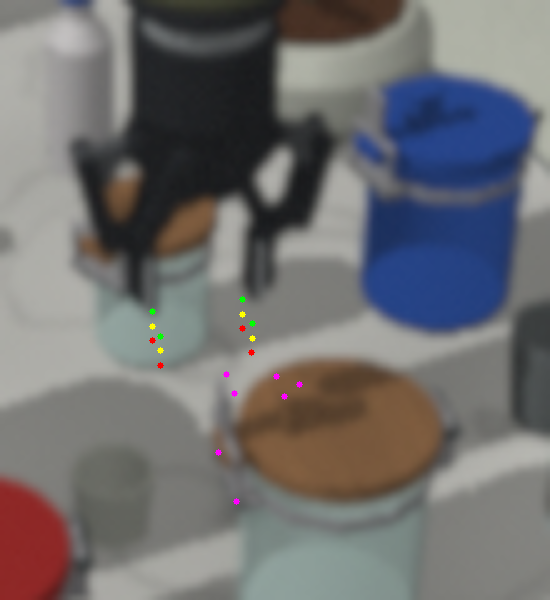

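>>> carry_out(rows=[[[0,0,0],[0,0,0],0],[[0,0,0],[0,0,0],0],[[0,0,0],[0,0,0],0],[[0,0,0],[0,0,0],0],[[0,0,0],[0,0,0],0]])

```text
clock: 5.03
tcp_pos: [495.2, -114.9, 217.3]
orientation: [-0.0, 0.786, 0.618, -0.0]
contact_force: [-0.1, -0.1, -0.1]
opening: -0.002
```

```bash
cat > sv.py <<'E'
from h import *
import sys
s=env.capture("side")
st,p,r=cur()
k=5;x,y,w,h=270,140,110,120
o=cv2.resize(s["img"][y:y+h,x:x+w,::-1],None,fx=k,fy=k,interpolation=cv2.INTER_CUBIC)
def dot(P,c): cv2.circle(o,tuple(int(v) for v in ((proj(s,P)-[x,y]+.5)*k)),2,c,-1)
hw=85*st["opening"]/2
for sg in(-1,1):
    for xx in(-11,11):
        for z,c in((0,(0,0,255)),(-20,(0,255,0))): dot(p+r.apply([xx,sg*hw,z]),c)
for q in [(-25,0,184),(-65,-22,122),(-65,22,122),(-65,9,191),(-65,-9,191),(-36,9,184),(-36,-9,184)]: dot(J(q),(255,0,255))
cv2.imwrite("pics/"+sys.argv[1],o)
E
python3 sv.py s2.png
```

```text
(no output)
```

View pics/s2.png

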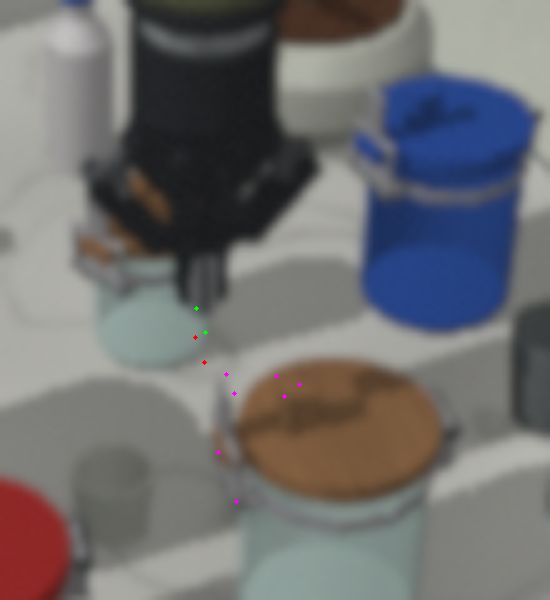

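Run:
```python
from h import *
t=env.capture("top");s=env.capture("side")
P=np.array([242.7,575.9,202.3]);r=R.from_quat([.2,.98,0,0]); 
s,t=s,t
ims=cv2.imread("pics/side0.png");imt=cv2.imread("pics/top0.png")
m=np.array([[-0.922,.388,0],[.388,.922,0],[0,0,-1]])
out=[]
for c,im,(x,y,w,h) in((s,ims,(120,60,80,80)),(t,imt,(40,300,80,80))):
    o=cv2.resize(im[y:y+h,x:x+w],None,fx=5,fy=5,interpolation=cv2.INTER_CUBIC)
    for sg in(-1,1):
        for z,cc in((0,(0,0,255)),(-13,(0,255,255)),(-26,(0,255,0))):
            q=proj(c,P+m@np.array([0,sg*42.5,z])); cv2.circle(o,tuple(int(v) for v in ((q-[x,y]+.5)*5)),2,cc,-1)
    out.append(o)
cv2.imwrite("pics/chk.png",cv2.hconcat(out))
```

```text
(no output)
```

View pics/chk.png

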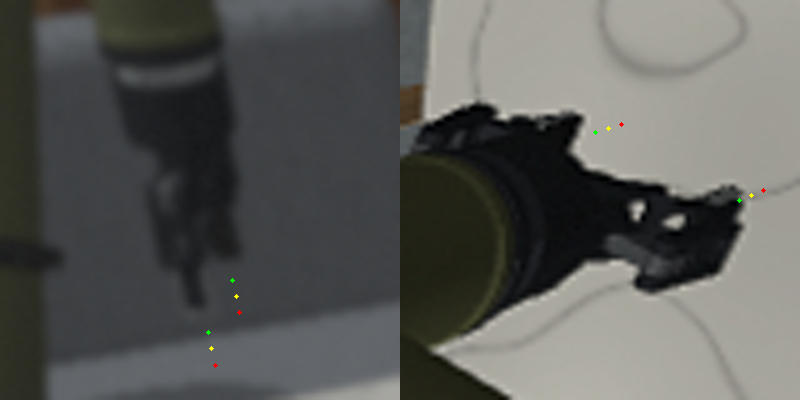

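>>> carry_out(rows=[[[0,0,0],[0,0,0],0.6],[[0,0,0],[0,0,0],0.6],[[0,0,0],[0,0,0],0.6],[[0,0,0.15],[0,0,0],0.6],[[0,0,0.27],[0,0,0],0.6],[[0,0,0.27],[0,0,0],0.6]])

```text
clock: 5.92
tcp_pos: [494.4, -114.7, 175.8]
orientation: [-0.001, 0.786, 0.618, -0.001]
contact_force: [1.0, -0.2, 1.5]
opening: 0.604
```

```bash
python3 sv.py s3.png; python3 r.py
```

```text
5.975 [ 495.  -114.9  176.7] [-0.06   0.365  0.335  1.846 -0.144  0.955  0.1  ] [ 0.6 -0.4  0.6] 0.599
([2.664, -0.751, -1.088], [-0.001, 0.0, 0.001]) ([-0.007, 0.003, -0.822], [-0.001, 0.0, 0.001])
```

View pics/s3.png

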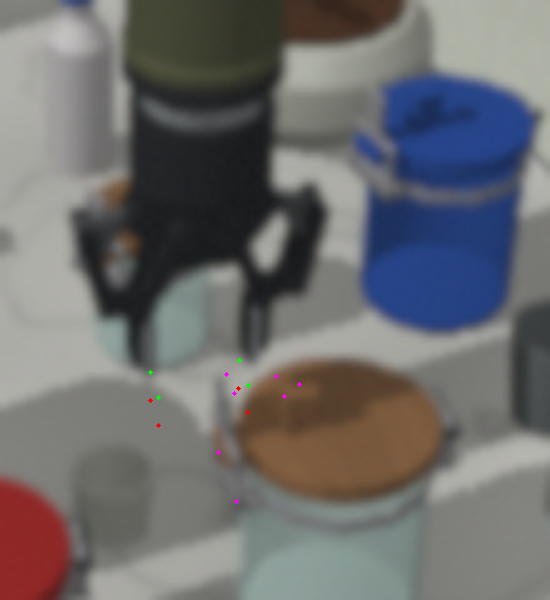

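>>> carry_out(rows=[[[0,0,0.05],[0,0,0],0.6],[[0,0,0.1],[0,0,0],0.6],[[0,0,0.1],[0,0,0],0.6]])

```text
clock: 6.35
tcp_pos: [494.9, -114.8, 161.3]
orientation: [-0.0, 0.786, 0.618, -0.0]
contact_force: [-0.4, 0.1, -0.6]
opening: 0.602
```

```bash
python3 sv.py s4.png; python3 r.py
```

```text
6.4 [ 495.1 -114.9  161.6] [-0.055  0.381  0.33   1.869 -0.153  0.916  0.109] [ 0.2 -0.5  0.6] 0.597
([2.664, -0.75, -1.189], [-0.0, 0.0, 0.001]) ([-0.007, 0.003, -0.922], [-0.0, 0.0, 0.001])
```

View pics/s4.png

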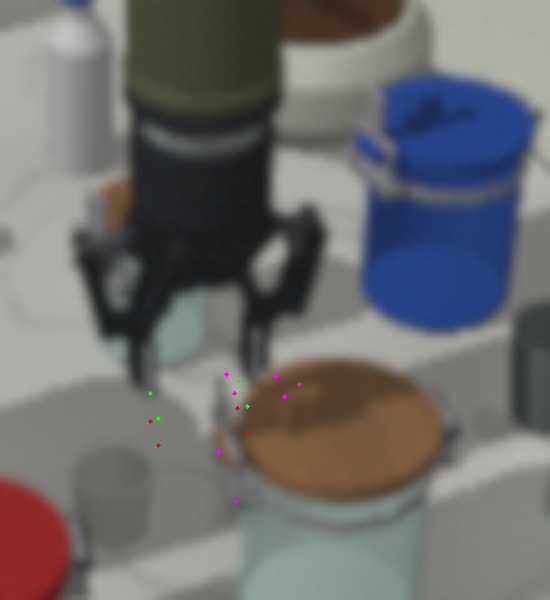

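>>> carry_out(rows=[[[0,0,0.04],[0,0,0],0.6],[[0,0,0.08],[0,0,0],0.6],[[0,0,0.08],[0,0,0],0.6]])

```text
clock: 6.78
tcp_pos: [494.8, -114.8, 149.2]
orientation: [-0.0, 0.786, 0.618, -0.0]
contact_force: [0.2, 0.3, -0.1]
opening: 0.604
```

```bash
python3 sv.py s5.png; python3 r.py
```

```text
6.825 [ 495.  -114.9  149.5] [-0.05   0.395  0.326  1.886 -0.16   0.886  0.115] [-0.2  0.4 -0.2] 0.599
([2.664, -0.75, -1.27], [-0.0, 0.0, 0.001]) ([-0.007, 0.003, -1.003], [-0.0, 0.0, 0.001])
```

View pics/s5.png

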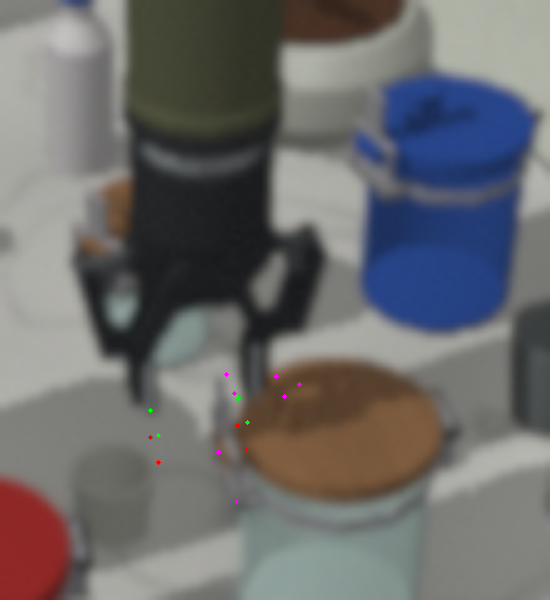

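>>> carry_out(rows=[[[0,0,0.03],[0,0,0],0.6],[[0,0,0.06],[0,0,0],0.6],[[0,0,0.06],[0,0,0],0.6]])

```text
clock: 7.2
tcp_pos: [494.9, -114.9, 140.4]
orientation: [-0.0, 0.786, 0.618, -0.0]
contact_force: [-0.4, 0.4, -0.3]
opening: 0.595
```

```bash
python3 sv.py s6.png; python3 r.py
```

```text
7.25 [ 495.1 -114.9  140.6] [-0.047  0.406  0.322  1.898 -0.165  0.863  0.121] [-0.6 -0.1  0.2] 0.597
([2.664, -0.751, -1.329], [-0.0, 0.0, 0.001]) ([-0.007, 0.003, -1.063], [-0.0, 0.0, 0.001])
```

View pics/s6.png

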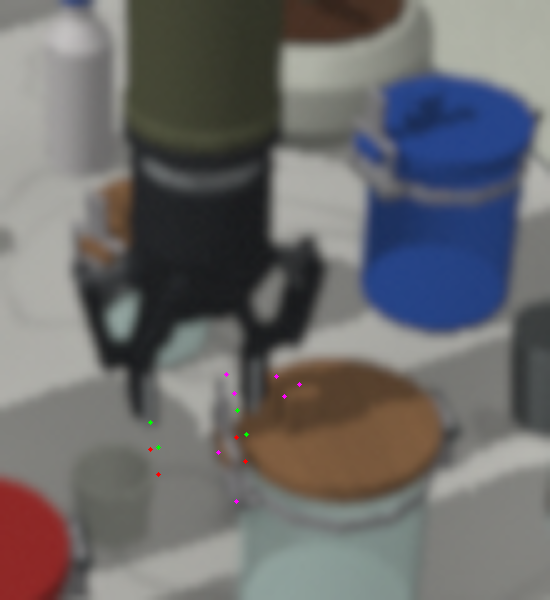

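>>> carry_out(rows=[[[0,-0.05,0],[0,0,0],0.6],[[0,-0.1,0],[0,0,0],0.6],[[0,-0.15,0.02],[0,0,0],0.6],[[0,-0.2,0.04],[0,0,0],0.6],[[0,-0.2,0.04],[0,0,0],0.6]])

```text
clock: 7.88
tcp_pos: [465.1, -107.6, 134.6]
orientation: [-0.0, 0.786, 0.618, -0.0]
contact_force: [-0.2, 0.2, 0.1]
opening: 0.599
```

```bash
python3 sv.py s7.png; python3 r.py
```

```text
7.925 [ 465.7 -107.7  134.7] [-0.06   0.371  0.325  1.979 -0.16   0.816  0.116] [0.3 0.6 1.1] 0.601
([2.664, -0.549, -1.368], [-0.0, -0.0, 0.001]) ([-0.007, 0.205, -1.102], [-0.0, -0.0, 0.001])
```

View pics/s7.png

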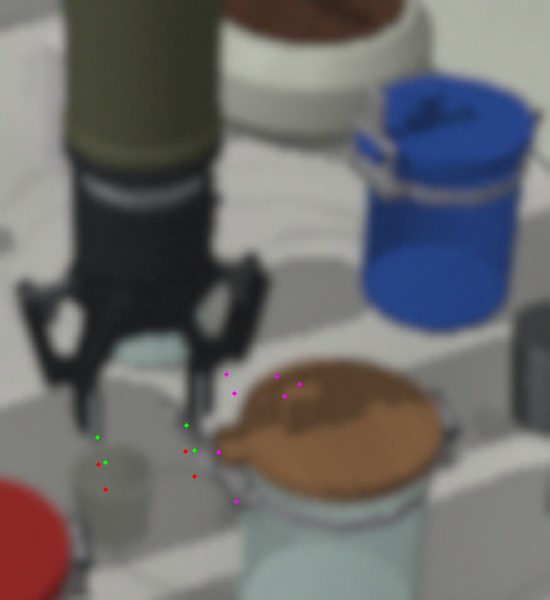

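>>> carry_out(rows=[[[0,-0.04,0.02],[0,0,0],0.6],[[0,-0.08,0.06],[0,0,0],0.6],[[0,-0.1,0.1],[0,0,0],0.6],[[0,-0.1,0.1],[0,0,0],0.6]])

```text
clock: 8.43
tcp_pos: [450.8, -104.1, 119.2]
orientation: [-0.001, 0.786, 0.618, -0.0]
contact_force: [0.7, -0.0, 0.1]
opening: 0.599
```

```bash
python3 sv.py s8.png; python3 r.py
```

```text
8.475 [ 451.2 -104.2  119.5] [-0.059  0.372  0.32   2.034 -0.166  0.761  0.123] [ 0.4 -0.7 -0.4] 0.6
([2.664, -0.45, -1.47], [-0.0, 0.0, 0.001]) ([-0.007, 0.304, -1.204], [-0.0, 0.0, 0.001])
```

View pics/s8.png

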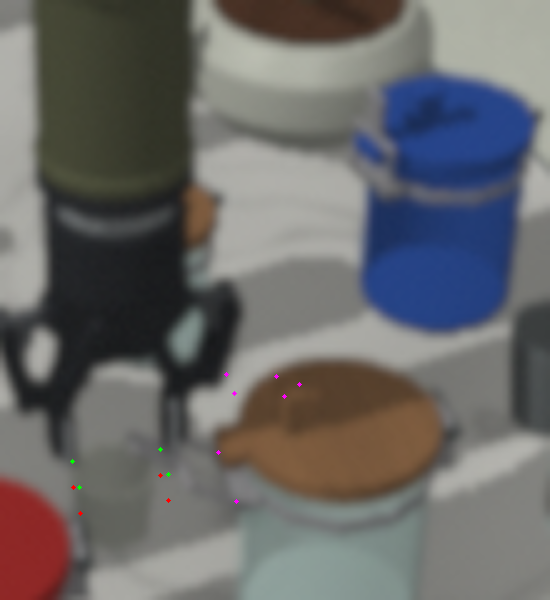

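>>> carry_out(rows=[[[0,0.03,-0.25],[0,0,0],0.6],[[0,0.05,-0.45],[0,0,0],0],[[0,0.07,-0.45],[0,0,0],0],[[0,0.07,-0.45],[0,0,0],0],[[0,0.07,-0.45],[0,0,0],0],[[0,0.07,-0.2],[0,0,0],0],[[0,0.07,0],[0,0,0],0],[[0,0.07,0.05],[0,0,0],0],[[0,0.07,0.1],[0,0,0],0],[[0,0.07,0.1],[0,0,0],0]])

```text
clock: 9.72
tcp_pos: [461.9, -106.8, 105.0]
orientation: [0.0, 0.786, 0.618, 0.0]
contact_force: [-0.4, -1.0, -0.4]
opening: 0.002
```

```bash
python3 sv.py s9.png; python3 r.py
```

```text
9.775 [ 462.1 -106.9  105.3] [-0.049  0.406  0.313  2.027 -0.183  0.733  0.139] [ 0.   0.1 -0.1] -0.001
([2.664, -0.522, -1.565], [0.001, -0.0, 0.001]) ([-0.007, 0.231, -1.298], [0.001, -0.0, 0.001])
```

View pics/s9.png

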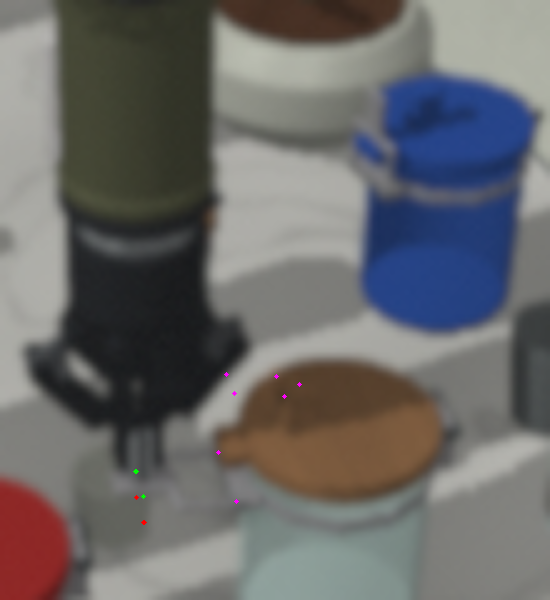

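>>> carry_out(rows=[[[0,0,0.03],[0,0,0],0],[[0,0,0.05],[0,0,0],0],[[0,0,0.05],[0,0,0],0]])

```text
clock: 10.15
tcp_pos: [461.6, -106.7, 97.2]
orientation: [-0.0, 0.786, 0.618, -0.0]
contact_force: [-0.3, 0.9, 0.5]
opening: -0.001
```

```bash
python3 r.py
```

```text
10.15 [ 461.6 -106.7   97.2] [-0.044  0.418  0.308  2.038 -0.19   0.713  0.145] [-0.3  0.9  0.5] -0.001
([2.664, -0.52, -1.619], [-0.0, -0.0, 0.001]) ([-0.007, 0.233, -1.352], [-0.0, -0.0, 0.001])
```

```bash
cat > fk.py <<'E'
import numpy as np
from scipy.spatial.transform import Rotation as R
from scipy.optimize import least_squares
D=[([-1.067,.507,-.238,1.5,.126,1.149,-.155],[242.7,575.9,202.3]),
([-.862,.34,-.122,1.397,.043,1.407,-.193],[354.6,445.6,337.7]),
([-.676,.269,.007,1.501,-.001,1.372,-.252],[429.1,308.7,337.6]),
([-.499,.204,.145,1.593,-.03,1.346,-.305],[461.9,161.2,337.3]),
([-.3,.194,.283,1.613,-.056,1.342,-.247],[480.9,12,337.5]),
([-.071,.327,.343,1.784,-.124,1.056,.081],[494.1,-113.9,215.5]),
([-.06,.365,.335,1.846,-.144,.955,.1],[495,-114.9,176.7]),
([-.055,.381,.33,1.869,-.153,.916,.109],[495.1,-114.9,161.6]),
([-.047,.406,.322,1.898,-.165,.863,.121],[495.1,-114.9,140.6]),
([-.06,.371,.325,1.979,-.16,.816,.116],[465.7,-107.7,134.7]),
([-.059,.372,.32,2.034,-.166,.761,.123],[451.2,-104.2,119.5]),
([-.044,.418,.308,2.038,-.19,.713,.145],[461.6,-106.7,97.2])]
def fk(q,P,sg):
    h,L1,L2,L3,a1,a2,a3,off,o7=P
    T=R.from_euler('z',sg[0]*q[0]+off); p=np.array([0,0,h],float)
    T=T*R.from_euler('y',q[1])*R.from_euler('z',sg[1]*q[2]); p=p+T.apply([a1,0,L1])
    T=T*R.from_euler('y',q[3]); p=p+T.apply([a2,0,0])
    T=T*R.from_euler('z',sg[2]*q[4]); p=p+T.apply([0,0,L2])
    T=T*R.from_euler('y',q[5]); p=p+T.apply([a3,0,0])
    T=T*R.from_euler('z',sg[3]*q[6]+o7); p=p+T.apply([0,0,L3]); return p,T
ON=[[0,.2,.98,0]]
def fit(verbose=False):
    best=None
    for s1 in(1,-1):
      for s3 in(1,-1):
        for s5 in(1,-1):
          f=lambda P:np.concatenate([fk(q,np.append(P,0),(s1,s3,s5,1))[0]-t for q,t in D]+[200*(fk(q,np.append(P,0),(s1,s3,s5,1))[1].apply([0,0,1])-[0,0,-1]) for q,t in D]+[P[4:7]*.01])
          r=least_squares(f,[330,400,400,250,0,0,0,0],x_scale=[10]*7+[.1])
          if best is None or r.cost<best[0]: best=(r.cost,r.x,(s1,s3,s5),f(r.x))
    return best
if __name__=="__main__":
    np.set_printoptions(precision=2,suppress=True)
    b=fit(); print(b[0],b[1],b[2]); print(b[3][:36].reshape(-1,3))
E
python3 fk.py
```

```text
19.426262506245568 [ 84.59 570.76 376.81 218.12   9.62   2.63   0.47  -0.05] (-1, -1, -1)
[[ 2.1  -3.22  2.15]
 [ 0.98 -0.89 -0.34]
 [ 0.39  0.57 -0.6 ]
 [ 0.84  1.76 -0.11]
 [ 0.89  1.75 -0.61]
 [ 0.95 -0.5  -0.6 ]
 [ 0.04 -0.37 -0.33]
 [-0.27 -0.2  -0.22]
 [-0.23 -0.4  -0.28]
 [ 0.19  1.08  0.28]
 [ 0.41  1.34  0.43]
 [-0.24  1.36  0.24]]
```

```bash
cat > ik.py <<'E'
from fk import *
b=fit(); P0=b[1]; sg=b[2]
m0=R.from_matrix([[-0.922,.388,0],[.388,.922,0],[0,0,-1]])
def toolR(a):
    y=np.array([np.cos(a),np.sin(a),0]); z=np.array([0,0,-1.]); return R.from_matrix(np.stack([np.cross(y,z),y,z],1))
m1=toolR(-.24)
def o7(s7,q,m):
    T=fk(q,np.append(P0,0),sg+(s7,))[1]; return (T.inv()*m).as_rotvec()
LO=np.array([-3.08,-.24,-1.43,0,-1.52,.17,-2.89]);HI=np.array([3.08,2.05,1.35,2.5,4.66,1.96,2.89])
JP=(575.,-135.5,-.24)
def J(q):
    c,n=np.cos(JP[2]),np.sin(JP[2]); return np.array([JP[0]+c*q[0]-n*q[1],JP[1]+n*q[0]+c*q[1],q[2]])
def tiltR(tau,flip):  # tau>0: body leans to +jar x (away from robot)
    Rj=R.from_euler('z',JP[2])
    z=Rj.apply([-np.sin(tau),0,-np.cos(tau)]); y=Rj.apply([0,1,0])*flip
    return R.from_matrix(np.stack([np.cross(y,z),y,z],1))
def ik(p,T,q0,Pf,s4,w=1):
    f=lambda q:np.concatenate([(fk(q,Pf,s4)[0]-p)/5,40*(T.inv()*fk(q,Pf,s4)[1]).as_rotvec(),.02*(q-q0)])
    best=None
    r=least_squares(f,np.clip(q0,LO+.01,HI-.01),bounds=(LO,HI)); return r.x,np.abs(f(r.x)[:6]).max()
E
cat > t1.py <<'E'
from ik import *
np.set_printoptions(precision=2,suppress=True)
for s7 in(1,-1): print(s7,o7(s7,D[0][0],m0),o7(s7,D[-1][0],m1),o7(s7,D[4][0],m1))
s7=1; Pf=np.append(P0,o7(1,D[-1][0],m1)[2]); s4=sg+(1,)
for flip in(1,-1):
  for t0 in(-50,-40,-30,-20,-10,0):
    q=np.array(D[-1][0]); out=[]
    for th in(0,0,15,30,45,60):
        a=np.radians(th); kn=J((64-97*np.cos(a)*89/97-0+29*np.sin(a),0,140+29*np.cos(a)+89*np.sin(a)))
        up=R.from_euler('z',JP[2]).apply([np.sin(a),0,np.cos(a)])
        T=tiltR(np.radians(t0+th),flip); tip=kn+up*6+T.apply([0,0,1])*(19+25)
        q,e=ik(tip,T,q,Pf,s4); out.append((round(e,2)))
        if th in(0,60): qq=q.copy(); 
        if th==0: qs=q.copy()
    print(flip,t0,out,qs,qq)
E
python3 t1.py
```

```text
1 [0.   0.   1.83] [-0.   -0.    1.24] [ 0.   -0.    2.02]
-1 [0.   0.   1.52] [-0.   -0.    1.53] [ 0.   -0.    1.53]
1 -50 [np.float64(0.0), np.float64(0.0), np.float64(0.0), np.float64(0.0), np.float64(0.0), np.float64(0.0)] [ 0.84  0.58 -0.99  2.17  2.17  0.6   0.79] [ 0.77  0.9  -1.31  1.38  0.75  1.63 -0.55]
1 -40 [np.float64(0.0), np.float64(0.0), np.float64(0.0), np.float64(0.0), np.float64(0.0), np.float64(0.0)] [ 0.52  0.42 -0.47  2.1   1.79  0.22  0.52] [ 0.68  0.85 -1.08  1.3   0.55  1.71 -0.68]
1 -30 [np.float64(0.0), np.float64(0.0), np.float64(0.0), np.float64(0.0), np.float64(0.0), np.float64(0.0)] [ 0.32  0.4  -0.19  2.01  0.39  0.23 -0.85] [ 0.34  0.72 -0.32  1.22  0.13  1.76 -1.08]
1 -20 [np.float64(0.0), np.float64(0.0), np.float64(0.0), np.float64(0.0), np.float64(0.0), np.float64(0.0)] [ 0.32  0.42 -0.19  1.93  0.2   0.46 -1.03] [ 0.29  0.76 -0.22  1.15  0.08  1.94 -1.12]
1 -10 [np.float64(0.0), np.float64(0.0), np.float64(0.0), np.float64(0.0), np.float64(0.0), np.float64(4.52)] [ 0.28  0.45 -0.14  1.84  0.11  0.68 -1.13] [ 0.2   0.75 -0.02  1.19  0.    1.96 -1
[... 693 characters left out ...]
 np.float64(0.0)] [-0.2   0.44  0.54  2.01 -0.88  0.32  1.08] [-0.16  0.79  0.75  1.22 -0.34  1.81  1.54]
-1 -20 [np.float64(0.0), np.float64(0.0), np.float64(0.0), np.float64(0.0), np.float64(0.0), np.float64(0.0)] [-0.29  0.49  0.69  1.93 -0.67  0.56  1.28] [-0.05  0.8   0.51  1.15 -0.21  1.96  1.65]
-1 -10 [np.float64(0.0), np.float64(0.0), np.float64(0.0), np.float64(0.0), np.float64(0.0), np.float64(4.52)] [-0.3   0.53  0.74  1.84 -0.54  0.78  1.39] [ 0.2   0.75 -0.02  1.19 -0.    1.96  1.92]
-1 0 [np.float64(0.0), np.float64(0.0), np.float64(0.0), np.float64(0.0), np.float64(0.01), np.float64(9.87)] [-0.28  0.58  0.74  1.76 -0.46  0.98  1.46] [ 0.21  0.75 -0.03  1.23 -0.    1.96  1.93]
```

```bash
sed -i "s/^s7=1.*/Pf=np.append(P0,1.53); s4=sg+(-1,)/; s/(-50,-40,-30,-20,-10,0)/(-30,-27,-25)/; s/out.append((round(e,2)))/out.append(round(float(e),2))/" t1.py; python3 t1.py
```

```text
1 [0.   0.   1.83] [-0.   -0.    1.24] [ 0.   -0.    2.02]
-1 [0.   0.   1.52] [-0.   -0.    1.53] [ 0.   -0.    1.53]
1 -30 [0.0, 0.0, 0.0, 0.0, 0.0, 0.0] [ 0.32  0.4  -0.19  2.01  0.39  0.23  1.14] [ 0.34  0.72 -0.32  1.22  0.14  1.76  1.37]
1 -27 [0.0, 0.0, 0.0, 0.0, 0.0, 0.0] [ 0.33  0.41 -0.2   1.99  0.33  0.3   1.21] [ 0.33  0.73 -0.29  1.2   0.12  1.81  1.38]
1 -25 [0.0, 0.0, 0.0, 0.0, 0.0, 0.0] [ 0.33  0.41 -0.21  1.97  0.29  0.34  1.25] [ 0.32  0.74 -0.27  1.18  0.11  1.85  1.39]
-1 -30 [0.0, 0.0, 0.0, 0.0, 0.0, 0.0] [-0.2   0.44  0.54  2.01 -0.87  0.32 -0.79] [-0.16  0.79  0.75  1.22 -0.34  1.81 -1.25]
-1 -27 [0.0, 0.0, 0.0, 0.0, 0.0, 0.0] [-0.24  0.46  0.61  1.99 -0.8   0.4  -0.86] [-0.15  0.81  0.75  1.2  -0.33  1.87 -1.24]
-1 -25 [0.0, 0.0, 0.0, 0.0, 0.0, 0.0] [-0.26  0.47  0.64  1.97 -0.76  0.45 -0.9 ] [-0.15  0.82  0.74  1.18 -0.32  1.9  -1.24]
```

>>> carry_out(rows=[[[0,0,-0.3],[0,0,0],0],[[0,0,-0.6],[0,0,0],0.2],[[0,0,-0.9],[0,0,-0.1],0.45],[[0,0,-0.9],[0,0,-0.22],0.45],[[0,0,-0.9],[0,0,-0.34],0.45],[[0,0,-0.9],[0,0,-0.46],0.45],[[0,0,-0.9],[0,0,-0.58],0.45],[[0,0,-0.9],[0,0,-0.7],0.45],[[0,0,-0.9],[0,0,-0.82],0.45],[[0,0,-0.9],[0,0,-0.94],0.45]])

```text
clock: 11.4
tcp_pos: [461.5, -106.8, 232.3]
orientation: [-0.0, 0.195, 0.981, -0.0]
contact_force: [0.5, 0.8, 0.1]
opening: 0.448
```

```bash
python3 sv.py s10.png; python3 r.py; python3 -c "
from h import *
save(env.capture('top'),'t10.png',(310,160,110,100),7)"
```

```text
11.45 [ 461.6 -106.8  232.4] [ 0.109  0.243  0.086  1.833 -0.023  1.066  1.39 ] [-0.5  0.1  0.8] 0.449
([0.903, 2.56, -0.718], [-0.0, 0.0, 0.951]) ([-0.232, 0.028, -0.451], [-0.0, 0.0, 0.951])
```

View pics/s10.png

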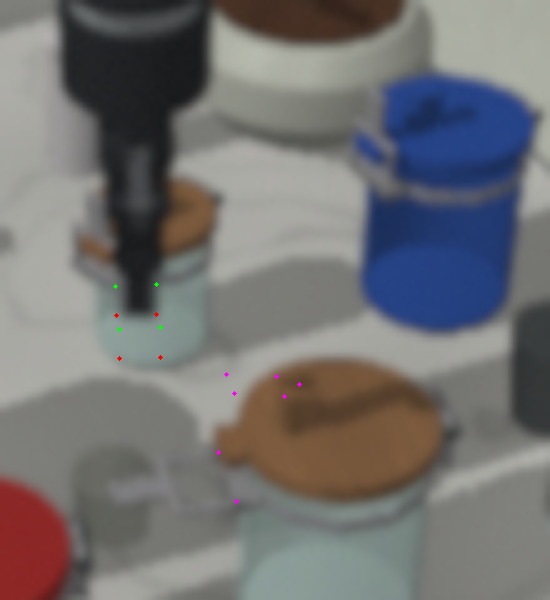

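View pics/t10.png

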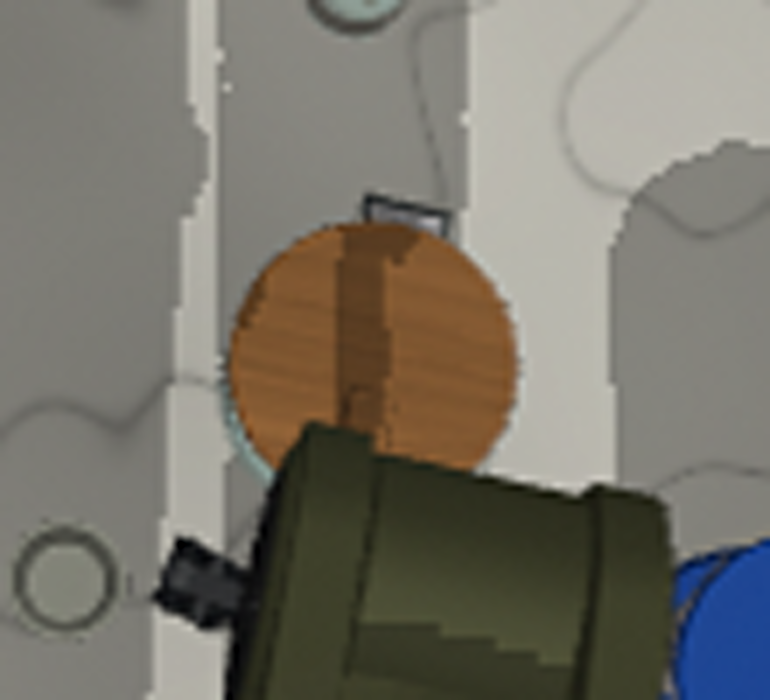

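Run:
```python
from h import *
s=env.capture("side");t=env.capture("top")
k=7;x,y,w,h=280,205,80,45
o=cv2.resize(s["img"][y:y+h,x:x+w,::-1],None,fx=k,fy=k,interpolation=cv2.INTER_CUBIC); o2=o.copy()
for a,c in((1.3,(0,0,255)),(1.5,(0,255,0)),(1.7,(255,0,0))):
    def Q(yy,r): return tuple(int(v) for v in ((proj(s,J((-65-r*np.sin(a),yy,122+r*np.cos(a))))-[x,y]+.5)*k))
    for l in ([(-22,0),(-22,35),(22,35),(22,0)],[(-9,35),(-9,69),(9,69),(9,35)]): cv2.polylines(o,[np.array([Q(*v) for v in l])],0,c)
cv2.imwrite("pics/clip.png",cv2.vconcat([o2,o])[:600])
```

```text
(no output)
```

View pics/clip.png

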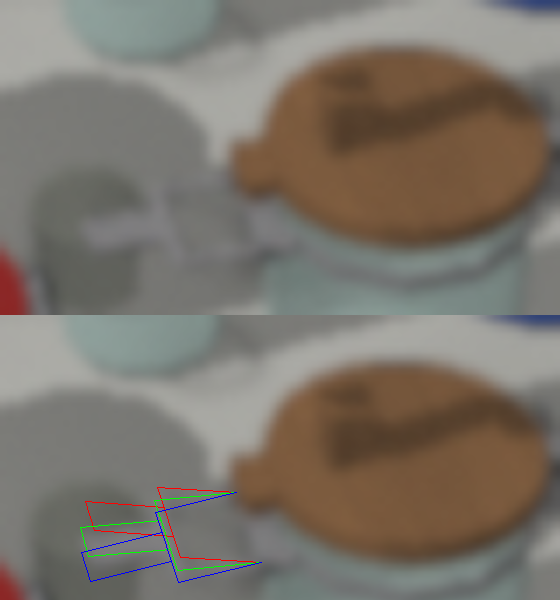

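```bash
cat > g.py <<'E'
from h import *
def tiltR(tau,flip=1):
    Rj=R.from_euler('z',JP[2]); z=Rj.apply([-np.sin(tau),0,-np.cos(tau)]); y=Rj.apply([0,1,0])*flip
    return R.from_matrix(np.stack([np.cross(y,z),y,z],1))
def knob(a): return J((64-89*np.cos(a)+29*np.sin(a),0,140+29*np.cos(a)+89*np.sin(a))), R.from_euler('z',JP[2]).apply([np.sin(a),0,np.cos(a)])
E
python3 - <<'E'
from g import *
for tau in(0,-28):
    T=tiltR(np.radians(tau)); k,u=knob(0)
    P=k+u*11+T.apply([0,0,1])*(46-60); print(tau,P.round(1),rel(P,T))
E
```

```text
0 [ 550.7 -129.6  194. ] ([-0.606, 0.094, 0.255], [0.0, -0.0, -0.109])
-28 [ 544.3 -128.   192.4] ([-0.563, 0.087, 0.266], [-0.027, -0.325, -0.107])
```

>>> carry_out(rows=[[[-0.2,0.03,0],[0,-0.1,-0.107],0.45],[[-0.4,0.06,0],[-0.01,-0.2,-0.107],0.45],[[-0.563,0.087,0],[-0.027,-0.325,-0.107],0.45],[[-0.563,0.087,0.1],[-0.027,-0.325,-0.107],0.45],[[-0.563,0.087,0.266],[-0.027,-0.325,-0.107],0.45],[[-0.563,0.087,0.266],[-0.027,-0.325,-0.107],0.45]])

```text
clock: 12.35
tcp_pos: [543.3, -127.3, 190.8]
orientation: [0.239, 0.115, 0.964, -0.028]
contact_force: [0.4, 0.5, 0.3]
opening: 0.451
```

```bash
python3 sv.py s11.png; python3 r.py; python3 -c "
from h import *
t=env.capture('top');save(t,'t11.png',(310,160,110,100),7)
s,p,r=cur(); print(r.as_matrix().round(3)); print(proj(t,p))"
```

```text
12.4 [ 544.3 -127.5  192.1] [0.102 0.196 0.074 2.183 0.057 0.278 1.453] [0.8 0.2 0.6] 0.451
([0.499, 2.671, -1.377], [0.256, 0.254, 1.026]) ([-0.041, -0.001, -0.793], [0.256, 0.254, 1.026])
[[-0.858  0.234  0.457]
 [ 0.207  0.972 -0.109]
 [-0.47   0.001 -0.883]]
[361.40427218 221.74744606]
```

View pics/s11.png

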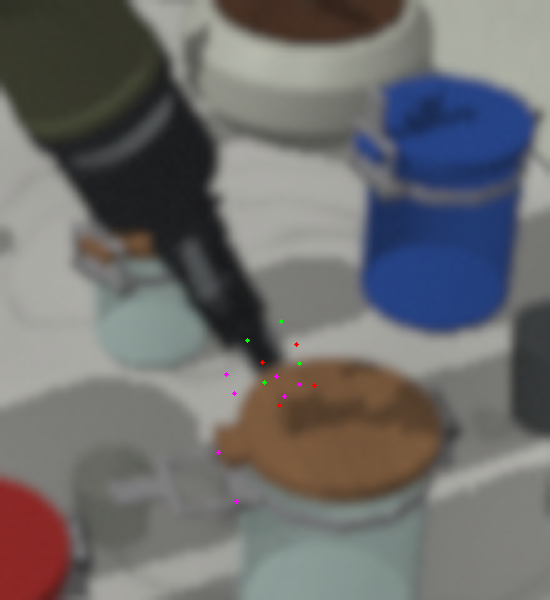

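View pics/t11.png

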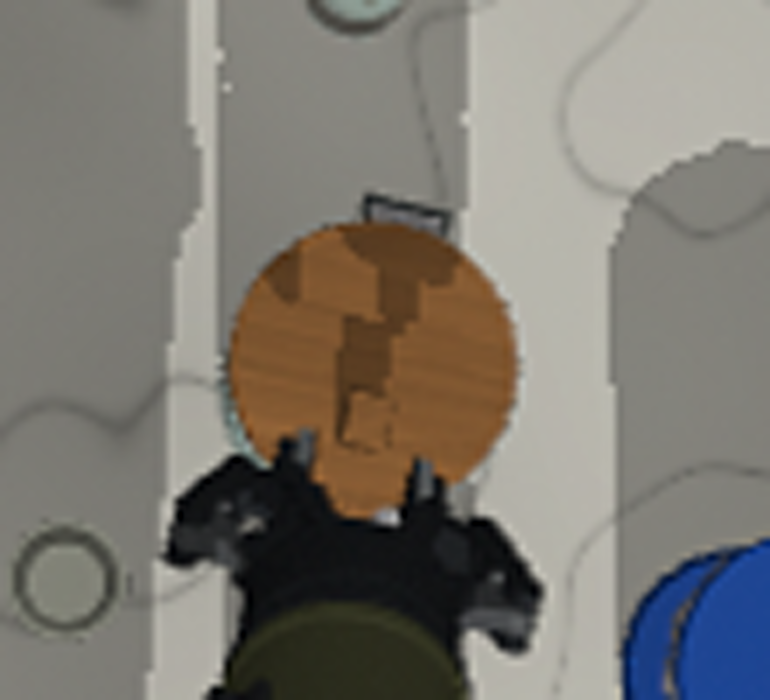

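>>> carry_out(rows=[[[0,0,0.15],[0,0,0],0.45],[[0,0,0.27],[0,0,0],0.45],[[0,0,0.32],[0,0,0],0.45],[[0,0,0.32],[0,0,0],0.45]])

```text
clock: 12.95
tcp_pos: [567.7, -133.0, 150.9]
orientation: [0.241, 0.114, 0.963, -0.028]
contact_force: [0.2, -0.8, 0.0]
opening: 0.449
```

```bash
python3 sv.py s12.png; python3 r.py; python3 -c "
from h import *
t=env.capture('top');save(t,'t12.png',(330,180,60,60),8)"
```

```text
13.0 [ 567.4 -133.2  150.9] [ 0.262  0.295 -0.122  2.195  0.426  0.18   1.087] [-0.7 -0.3 -0.5] 0.451
([0.503, 2.672, -1.697], [0.257, 0.256, 1.026]) ([-0.032, -0.001, -1.11], [0.257, 0.256, 1.026])
```

View pics/s12.png

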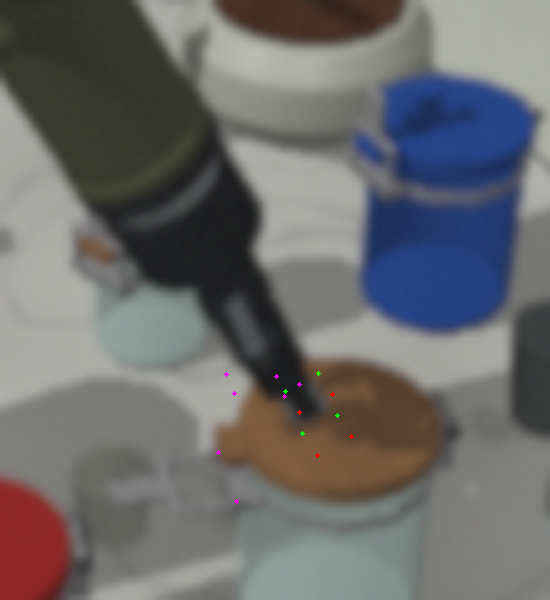

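View pics/t12.png

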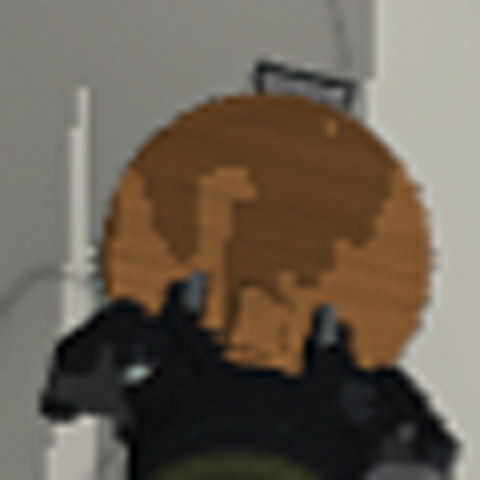

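>>> carry_out(rows=[[[0,0,0.05],[0,0,0],0.45],[[0,0,0.1],[0,0,0],0.45],[[0,0,0.1],[0,0,0],0.45]])

```text
clock: 13.42
tcp_pos: [573.6, -135.0, 137.2]
orientation: [0.24, 0.114, 0.964, -0.028]
contact_force: [-0.2, -0.2, -0.4]
opening: 0.451
```

```bash
python3 sv.py s13.png; python3 r.py; python3 -c "
from g import *
t=env.capture('top');save(t,'t13.png',(330,180,60,60),8)
s,p,r=cur(); k,u=knob(0); print('knob in tool',r.inv().apply(k-p))"
```

```text
13.475 [ 573.5 -134.9  137.3] [ 0.352  0.33  -0.24   2.197  0.738  0.179  0.778] [0.5 0.1 0.7] 0.449
([0.498, 2.674, -1.796], [0.256, 0.255, 1.027]) ([-0.036, 0.001, -1.21], [0.256, 0.255, 1.027])
knob in tool [  5.76445584  -0.28385495 -38.93273604]
```

View pics/s13.png

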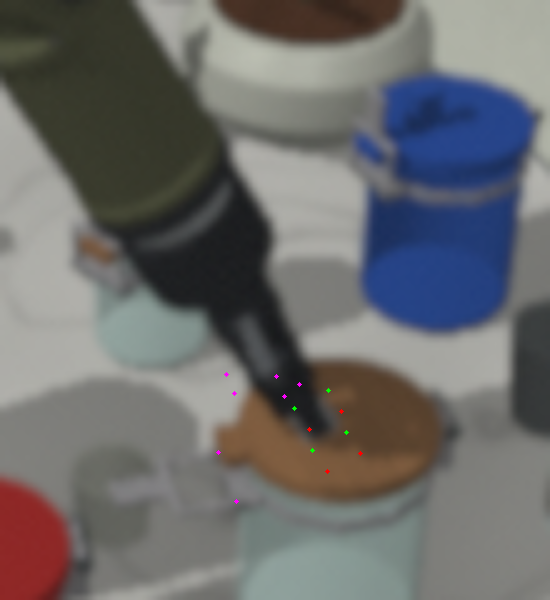

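View pics/t13.png

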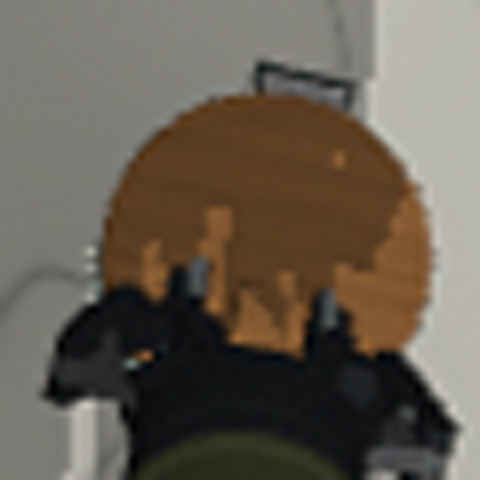

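>>> carry_out(rows=[[[0,0,0],[0,0,0],0.2],[[0,0,0],[0,0,0],0],[[0,0,0],[0,0,0],0],[[0,0,0],[0,0,0],0],[[0,0,0],[0,0,0],0]])

```text
clock: 14.15
tcp_pos: [572.9, -136.0, 137.5]
orientation: [0.24, 0.114, 0.963, -0.029]
contact_force: [-3.8, -4.3, 5.0]
opening: 0.197
```

```bash
cat > lift.py <<'E'
from g import *
# from current commanded pose, rows rotating about hinge axis by angle
import sys
s,p,r=cur(); H=J((64,0,140)); ax=R.from_euler('z',JP[2]).apply([0,1,0])
print(s["clock"],p.round(1),np.round(s["joint_positions"],2),np.round(s["contact_force"],1),round(s["opening"],3))
for d in map(float,sys.argv[1:]):
    Rt=R.from_rotvec(ax*np.radians(d)); print(d,rel(H+Rt.apply(p-H),Rt*r))
E
python3 lift.py 8 16 24 32 40 48 56 60
```

```text
14.15 [ 572.9 -136.   137.5] [ 0.35  0.33 -0.24  2.2   0.74  0.18  0.78] [-3.8 -4.3  5. ] 0.197
8.0 ([-0.031, -0.0, -0.053], [-0.0, 0.093, 0.0])
16.0 ([-0.068, -0.0, -0.102], [-0.001, 0.186, 0.0])
24.0 ([-0.112, -0.0, -0.144], [-0.001, 0.279, 0.0])
32.0 ([-0.162, -0.001, -0.18], [-0.002, 0.372, 0.0])
40.0 ([-0.216, -0.001, -0.209], [-0.002, 0.465, 0.0])
48.0 ([-0.273, -0.001, -0.23], [-0.002, 0.559, 0.0])
56.0 ([-0.333, -0.001, -0.243], [-0.003, 0.652, 0.0])
60.0 ([-0.364, -0.001, -0.247], [-0.003, 0.698, 0.0])
```

>>> carry_out(rows=[[[-0.015,0,-0.027],[0,0.047,0],0],[[-0.031,0,-0.053],[0,0.093,0],0],[[-0.049,0,-0.078],[0,0.14,0],0],[[-0.068,0,-0.102],[0,0.186,0],0],[[-0.09,0,-0.124],[0,0.233,0],0],[[-0.112,0,-0.144],[-0.001,0.279,0],0],[[-0.112,0,-0.144],[-0.001,0.279,0],0]])

```text
clock: 15.02
tcp_pos: [576.3, -136.4, 163.8]
orientation: [0.032, 0.117, 0.993, -0.004]
contact_force: [-7.4, -2.9, 7.5]
opening: 0.198
```

```bash
python3 lift.py 8 16 24 32 36;python3 sv.py s14.png
```

```text
15.025 [ 576.3 -136.4  163.8] [ 0.61  0.51 -0.65  1.71  0.38  0.98  1.16] [-7.4 -2.9  7.5] 0.198
8.0 ([-0.03, -0.0, -0.055], [-0.001, 0.093, 0.0])
16.0 ([-0.067, -0.0, -0.105], [-0.001, 0.186, 0.0])
24.0 ([-0.111, -0.001, -0.149], [-0.002, 0.279, 0.0])
32.0 ([-0.16, -0.001, -0.187], [-0.002, 0.372, 0.0])
36.0 ([-0.187, -0.001, -0.203], [-0.002, 0.419, 0.0])
```

View pics/s14.png

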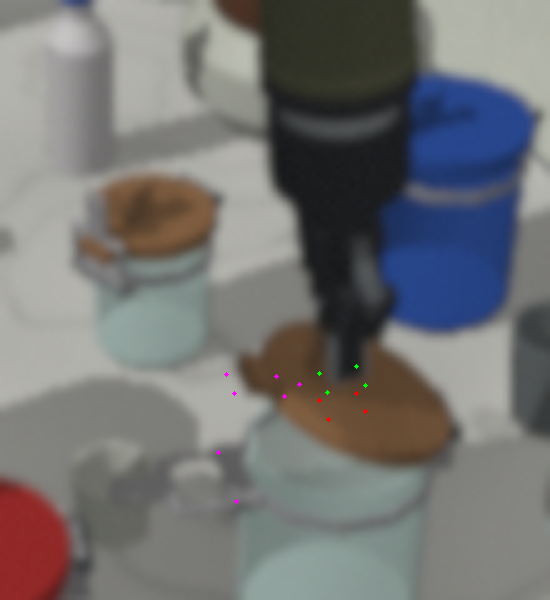

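>>> carry_out(rows=[[[-0.014,0,-0.028],[0,0.047,0],0],[[-0.03,0,-0.055],[0,0.093,0],0],[[-0.048,0,-0.081],[0,0.14,0],0],[[-0.067,0,-0.105],[-0.001,0.186,0],0],[[-0.088,0,-0.128],[-0.001,0.233,0],0],[[-0.111,0,-0.149],[-0.002,0.279,0],0],[[-0.111,0,-0.149],[-0.002,0.279,0],0]])

```text
clock: 15.95
tcp_pos: [592.0, -139.4, 187.8]
orientation: [-0.174, 0.114, 0.978, 0.022]
contact_force: [-5.0, -3.1, 6.1]
opening: 0.196
```

```bash
python3 lift.py 4 8 10 12 14;python3 sv.py s15.png
```

```text
15.95 [ 592.  -139.4  187.8] [ 0.48  0.77 -0.61  1.18  0.31  1.64  1.25] [-5.  -3.1  6.1] 0.196
4.0 ([-0.014, -0.0, -0.028], [-0.0, 0.047, 0.0])
8.0 ([-0.031, -0.0, -0.054], [-0.001, 0.093, 0.0])
10.0 ([-0.039, -0.0, -0.067], [-0.001, 0.116, 0.0])
12.0 ([-0.049, -0.0, -0.079], [-0.001, 0.14, 0.0])
14.0 ([-0.058, -0.0, -0.091], [-0.001, 0.163, 0.0])
```

View pics/s15.png

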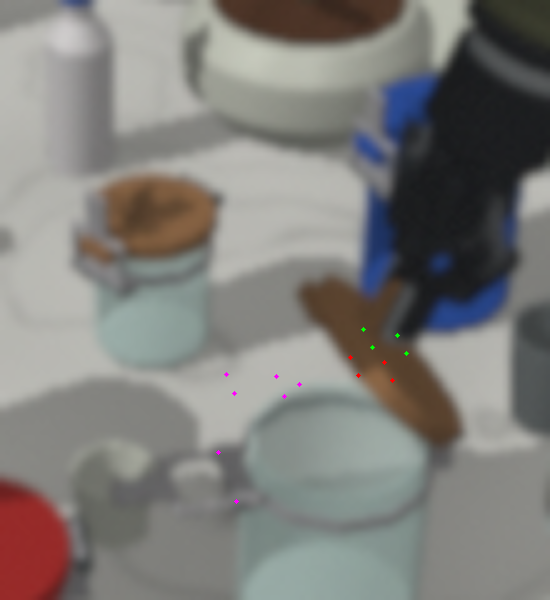

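>>> carry_out(rows=[[[-0.014,0,-0.028],[0,0.047,0],0],[[-0.031,0,-0.054],[0,0.093,0],0],[[-0.049,0,-0.079],[-0.001,0.14,0],0],[[-0.049,0,-0.079],[-0.001,0.14,0],0],[[-0.049,0,-0.079],[-0.001,0.14,0],0]])

```text
clock: 16.62
tcp_pos: [604.5, -141.8, 195.3]
orientation: [-0.272, 0.112, 0.955, 0.035]
contact_force: [4.2, -3.3, -0.5]
opening: 0.195
```

```bash
cat > ang.py <<'E'
from g import *
import sys
out=[]
st,p,r=cur(); T0=R.from_quat([0.114,0.964,-0.028,0.24]); print("turned",np.degrees((r*T0.inv()).magnitude()))
for n,(x,y,w,h),k in(("side",(300,170,80,80),6),("top",(330,160,60,80),6)):
    c=env.capture(n); o=cv2.resize(c["img"][y:y+h,x:x+w,::-1],None,fx=k,fy=k,interpolation=cv2.INTER_CUBIC); b=o.copy()
    for a,col in((55,(0,0,255)),(60,(0,255,0)),(65,(255,0,0))):
        a=np.radians(a)
        def L(q): # lid-fixed point given in jar frame at shut
            d=np.array([q[0]-64,q[2]-140]); return J((64+d[0]*np.cos(a)+d[1]*np.sin(a),q[1],140-d[0]*np.sin(a)+d[1]*np.cos(a)))
        for z in(140,154):
            cv2.polylines(b,[np.array([[int(v) for v in ((proj(c,L((59*np.cos(t),59*np.sin(t),z)))-[x,y]+.5)*k)] for t in np.linspace(0,6.283,70)])],1,col)
    out+= [b] if n=="side" else [b]
    cv2.imwrite(f"pics/raw_{n}_{sys.argv[1]}.png",o)
cv2.imwrite(f"pics/ang{sys.argv[1]}.png",cv2.resize(cv2.hconcat(out),(800,457)))
E
python3 lift.py 2; python3 ang.py 1
```

```text
16.625 [ 604.5 -141.8  195.3] [ 0.4   0.93 -0.55  0.88  0.29  1.96  1.29] [ 4.2 -3.3 -0.5] 0.195
2.0 ([-0.007, -0.0, -0.013], [-0.0, 0.023, 0.0])
turned 59.74977489622202
```

View pics/ang1.png

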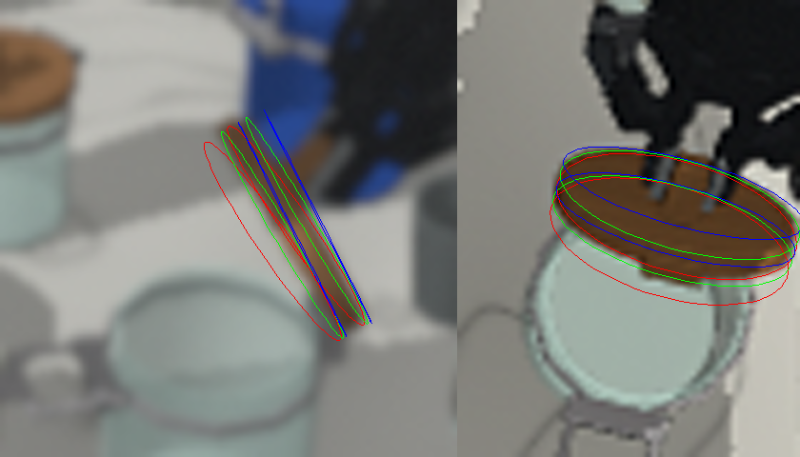

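View pics/raw_side_1.png

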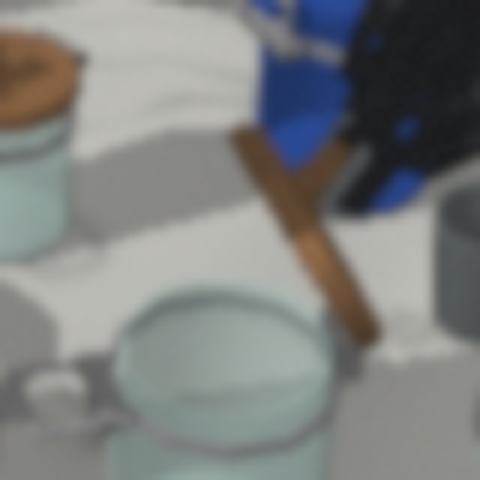

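Run:
```python
from g import *
c={n:env.capture(n) for n in("side","top")}
s=env.state();print(s["joint_positions"][5],np.abs(s["dq"]).max(),s["opening"],s["clock"])
for n,box in(("side",(315,180,62,60)),("top",(345,175,45,35))):
    im=cv2.cvtColor(c[n]["img"],cv2.COLOR_RGB2HSV).astype(int); m=(im[:,:,0]<22)&(im[:,:,1]>75)&(im[:,:,2]>30)
    k=np.zeros_like(m);x,y,w,h=box;k[y:y+h,x:x+w]=1;m&=k
    res=[]
    for dg in range(50,71):
        a=np.radians(dg)
        def L(q):
            d=np.array([q[0]-64,q[2]-140]); return J((64+d[0]*np.cos(a)+d[1]*np.sin(a),q[1],140-d[0]*np.sin(a)+d[1]*np.cos(a)))
        pts=[proj(c[n],L((59*np.cos(t),59*np.sin(t),z))) for t in np.linspace(0,6.283,70) for z in(140,154)]+[proj(c[n],L((-73,yy,z))) for yy in(-14,14) for z in(142,152)][:0]
        M=np.zeros(m.shape,np.uint8); cv2.fillConvexPoly(M,cv2.convexHull(np.array(pts,np.float32)).astype(np.int32),1)
        best=max((( np.roll(M,(i,j),(0,1))>0)&m).sum()/(((np.roll(M,(i,j),(0,1))>0)|m).sum()) for i in((0,) ) for j in (0,))
        sh=max((((np.roll(M,(i,j),(0,1))>0)&m).sum()/(((np.roll(M,(i,j),(0,1))>0)|m).sum()),i,j) for i in range(-2,3) for j in range(-2,3))
        res.append((dg,round(float(best),3),round(float(sh[0]),3),sh[1:]))
    print(n,m.sum(),res)
```

```text
1.9585693556008517 0.002287727775284089 0.1977844396061386 16.825
side 224 [(50, 0.253, 0.36, (-2, 2)), (51, 0.278, 0.371, (-2, 2)), (52, 0.297, 0.383, (-2, 2)), (53, 0.324, 0.403, (-2, 2)), (54, 0.345, 0.409, (-2, 2)), (55, 0.376, 0.43, (-2, 2)), (56, 0.405, 0.456, (-2, 2)), (57, 0.423, 0.47, (-2, 2)), (58, 0.457, 0.504, (-2, 2)), (59, 0.476, 0.518, (-1, 2)), (60, 0.508, 0.537, (-1, 1)), (61, 0.527, 0.544, (0, 1)), (62, 0.567, 0.567, (0, 0)), (63, 0.572, 0.587, (-1, -1)), (64, 0.523, 0.594, (-1, -2)), (65, 0.455, 0.595, (2, -1)), (66, 0.39, 0.577, (1, -2)), (67, 0.369, 0.561, (2, -2)), (68, 0.34, 0.534, (2, -2)), (69, 0.308, 0.496, (2, -2)), (70, 0.291, 0.467, (2, -2))]
top 664 [(50, 0.604, 0.661, (-2, 1)), (51, 0.62, 0.673, (-2, 1)), (52, 0.644, 0.683, (-2, 1)), (53, 0.672, 0.7, (-2, 1)), (54, 0.69, 0.718, (-1, 1)), (55, 0.713, 0.736, (-1, 1)), (56, 0.732, 0.749, (-1, 1)), (57, 0.767, 0.779, (-1, 0)), (58, 0.791, 0.793, (0, 1)), (59, 0.802, 0.802, (0, 1)), (60, 0.815, 0.815, (0, 0)), (61, 0.822, 0.822, (1, 1)), (62, 0.801, 0.824, (1, 1)), (63, 0.774, 0.828, (1, -1)), (64, 0.731, 0.82, (2, 0)), (65, 0.697, 0.804, (2, -1)), (66, 0.65, 0.78, (2, -1)), (67, 0.609, 0.747, (2, -1)), (68, 0.571, 0.716, (2, -1)), (69, 0.527, 0.678, (2, -2)), (70, 0.487, 0.636, (2, -2))]
```

```bash
python3 lift.py -1
```

```text
16.825 [ 604.5 -141.9  195.3] [ 0.4   0.93 -0.55  0.88  0.29  1.96  1.29] [ 5.4 -3.7 -1.8] 0.198
-1.0 ([0.003, 0.0, 0.007], [0.0, -0.012, -0.0])
```

>>> carry_out(rows=[[[0.003,0,0.007],[0,-0.012,0],0],[[0.003,0,0.007],[0,-0.012,0],0],[[0.003,0,0.007],[0,-0.012,0],0],[[0.003,0,0.007],[0,-0.012,0],0]])

```text
clock: 17.32
tcp_pos: [603.1, -141.6, 194.6]
orientation: [-0.264, 0.112, 0.957, 0.034]
contact_force: [4.6, -3.4, -2.6]
opening: 0.19
```

```bash
python3 ang.py 2
python3 - <<'E'
from g import *
t=env.capture("top");s=env.capture("side")
st=env.state();print(st["joint_positions"].round(4),np.abs(st["dq"]).max(),st["contact_force"],st["opening"],st["clock"])
save(t,"tf.png");save(s,"sf.png")
E
```

```text
turned 58.80752979945296
[ 0.4028  0.9171 -0.5557  0.9069  0.2868  1.9314  1.2899] 0.0017952013806446536 [ 4.87954374 -3.64708689 -3.1958777 ] 0.1989710599237559 17.525
```

View pics/tf.png

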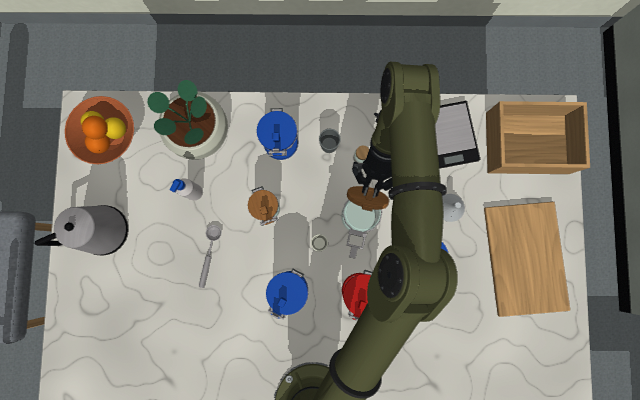

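View pics/sf.png

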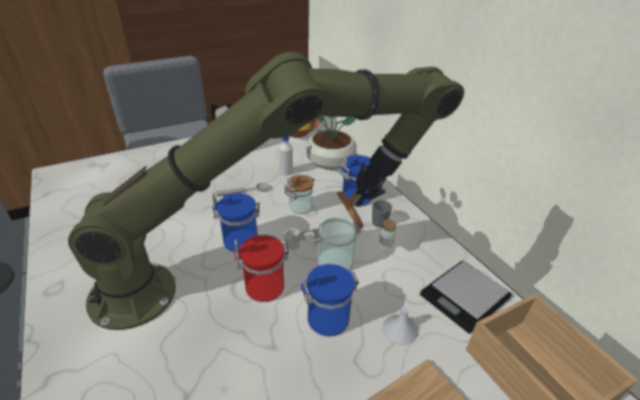

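View pics/ang2.png

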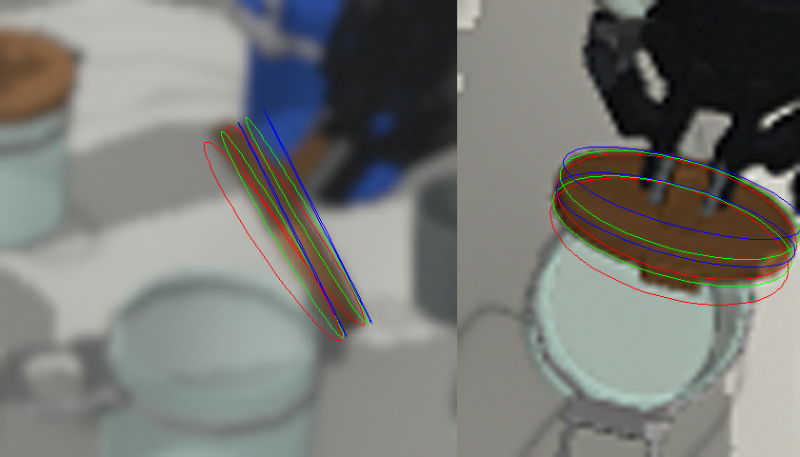

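```bash
python3 -c "
from cell import env
print(env.finish_job())"
```

```text
the job is handed in; nothing more can be done
None
```

The large jar's clip is open and its lid is held open at about 60°, with the fingers still gripping the lid's wooden block. I handed it in about 17.5 s into the 48 s allowed.

**What I did:** I took the large jar to be the one with the wooden lid at top-view pixel (363, 212), not the blue and red look-alikes or the small jar. One finger swung the clip outward, and the closed fingers then pressed it down to level. I gripped the block and turned the lid up about its hinge.

**Last checks:**
- **Lid angle:** the tool had turned 58.8° since gripping. The overlay of a 60° lid outline fits the final top and side pictures. A rougher outline match, made before I lowered the lid by 1°, gave 61° (top) and 63° (side, from a poor mask). I put the angle at about 59–61°.
- **Grip:** steady, with opening 0.2 on the 18 mm block, the arm still, and contact force under 10 N at every reading.
- **Clip:** still lying open, about level (around 1.6 rad).
- **Other things:** in the final pictures the small jar is shut and nothing visible has moved. The arm hides part of the table in the top picture.

**What disagreed:** in the pictures the fingertips were about 27 mm farther back along the tool than the reported tip position. I allowed for this, and contact with the clip agreed with it. Joint 6 came close to its range limit while lifting (1.959 of 1.96), so I lowered the lid by that 1°, which left it at 1.931.

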